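# Pack the clutch parts and clasp the case

## Robot

A 6-joint arm with a two-finger parallel gripper is mounted at the origin on the work surface. World frame = base frame: x ahead of the robot, y to its left, z up, the work surface at z = 0. Lengths are in m, angles in rad, forces in N, time in s.
With the tool pointing down it reaches from about 0.375 to 0.75 m from the base axis. Payload 9 kg.
Tool frame: the origin (TCP) lies at the very end of the fingers, on their centre line; the grasp point (between the pads) lies 19 mm behind it; z points along the fingers, y is the direction in which the jaws open and shut (so a half turn about z gives the same grasp; the last joint's range is limited). The gripper opens to 85 mm and grips with 20 to 120 N. Pads are 22 mm wide; open, the fingers measure 114 mm over their backs; the gripper's body (76 mm by 85 mm) begins 54 mm behind the grasp point. The pads swing forward as they close: fully open they stand 13 mm farther back than shut.
Start: joints at [0.999, 0.104, 0.097, 1.564, 0, 1.353], TCP at [0.208, 0.563, 0.231] pointing down, gripper open.
Joint ranges: [-2.99, 2.99], [-0.84, 1.86], [-1.1, 1.16], [-1.84, 2.11], [-1.51, 1.56], [-3.14, 3.14]. Speed limits (rad/s): [2.22, 2.22, 2.57, 3.14, 3.14, 3.14].

## Interface

Orientations are given as a rotation vector (axis times angle).
In Python, from rig import env, grab_frame gives the robot as it stands.
- The arm moves only by the tool step_arm, never from a script. Its argument "rows" is a list of rows, each an object of numbers: "tx", "ty", "tz": the shift along the tool's x, y, z in mm; "twist": the turn about the tool's z in degrees. A call has 1 to 5 rows; each row shifts and turns the commanded pose from where the row before left it, along the tool's axes as they then stand; what a row does not reach is not made up. A row lasts 1/10 s, in which the tool goes at most 50 mm and 8.59 degrees, less where a joint would pass 70% of its speed; a pose out of reach is approached as far as the arm can. A call is refused whole if a number of a shift passes 50 or a number of a turn 8.59, either way. A call with a gripper value outside its range is refused whole. "grip" is the opening, from 0 (shut) to 1 (fully open), set as the call begins (left out, the last holds). The fingers move at their own pace and stop on an object; "force" is the grip in N (left out, the last holds). Time passes only in rows, so rows that do not move let the fingers close. It gives the time, the measured TCP pose, the force and the opening at its end, in the units of the state.
- env.get_obs(): the state, without advancing time (a new reading comes with each control period).
- grab_frame(name): name is "scene" or "side" or "wrist"; returns a dict with "frame" (384x512x3 uint8, blue, green, red), "fx", "fy", "cx", "cy" (pixels), "eye" and "rotation" of the camera in the world; the wrist camera has in their place "mount" (4x4, takes a point from camera to tool coordinates, whose origin is the TCP and whose axes are the flange's). Camera axes: x right, y down, z forward; pixel columns grow to the right and rows downward; lengths in m; the calibration is good to about 2 mm. A picture is of the moment at which its call begins: read the wrist's pose just before it. There is no depth.
- env.sign_off(): hands the job in, once; it reports no verdict.
The state is a dict: "time_s": time; "joint_pos": joint angles; "dq": joint speeds; "effort": joint torques, N m; "tool_pos": TCP position; "orientation": TCP orientation; "ft_force": force on the tool from outside, world axes, zero at the start; "ft_torque": the same for the moment, N m; "gripper_width": finger opening in m.
Only numpy, scipy, OpenCV 4.12 (cv2) and the standard library are available. Lean on these libraries where they do the work, as an engineer would, in place of code of your own. Each camera call takes 0.05 s, during which the arm holds its last target. There are 200 camera calls.

## Task

Pack every loose engine part on the left of the bench (whichever of the yellow oil filter, the aluminium piston, the gear and the blue bearing box are there) into the bay of the red case. Then push the sliding cover fully home over them by its two lugs, a little at each end in turn so that it never skews by more than 8 degrees, or it jams; then hook the latch loop over the keeper on the cover and press the lever flat until it snaps over centre and holds the cover tight. Leave the other things on the bench where they are.

Things in the scene. Friction and masses are not known exactly. Their poses are not given: they have to be found in the camera images.
- case: Red case fixed to the bench, 240 (its x) x 432 mm (y), axes within 6 deg of the world's; origin on the table under the bay's centre. Along its y: rear deck (80 to 235, top 70 high), where the open cover is parked; open bay (inside y -72..72, x -98..98; floor 6, rim 70 above the table); ledge (-82..-197, top 80 high) with the draw latch at x = 0. All mm.
- cover: Aluminium cover 228 x 160 x 8 mm, top 80 mm above the table; slides to -y of the case to close. Each x end has its own sticky runner: pushing one end moves that end only and skews it. Carries a push lug at each end, the keeper in the middle. Origin: near (-x) end, mid-length in y, 72 mm above the table. Axes parallel to the case's when not skewed.
- runner_near (a joint): How far (m) the cover's near end (case x = -106 mm) is from home: 0 is home (a hard stop), about 0.15 parked fully open. Stiff: about 5 N to move, stays where it is left.
- runner_far (a joint): The same for the cover's far end (case x = +106 mm), about 7 N to move. (near - far) / 0.212 is the skew in rad.
- lug_near (a point): Top centre of the black push lug at the cover's near end, 26 mm (x) x 14 mm (y) and standing 34 mm above the cover's top. Push its +y face towards -y of the case.
- lug_far (a point): Top centre of the same kind of lug at the cover's far end.
- keeper (a point): Where the centre of the loop's bar sits when hooked and tight, 20 mm above the cover's top. The keeper, a steel plate 24 mm wide (x), has its +y face 4 mm to -y of this point and, from 4 to 9 mm above this point, a lip overhanging that face by 6 mm: the bar must pass over the lip, come down on its +y side and is then held under it. Axes those of the cover.
- lever_hinge (a point): Axis (along the case's x) of the latch lever on the ledge, 100 mm above the table, 20 mm above the ledge. With the cover home the keeper lies 85 mm to +y of it.
- lever (a joint): Angle (rad) of the latch lever: 0 pressed flat (pointing to the case's -y; hard stop), pi/2 upright, 2.3 fully open, leaning to +y. Stiff hinge (0.07 N m), stays where left. With the loop hooked it takes up to about 8 N near the tip, then snaps over centre in the last 0.25 rad and holds itself down.
- lever_tip (a point): Tip of the lever, 65 mm from the hinge. The last 36 mm of the lever is a yellow thumb plate 42 mm wide (x) and 6 mm thick; push it from its +y side over to -y, then down.
- loop (a joint): Angle (rad) of the loop on the lever. (loop - lever) is the loop's direction, up from the case's +y: 2.5 to 2.85 at the start, folded back over the ledge on its stop. It swings freely about the case's x (0.01 N m) and falls if let go either side of upright. Its pivot is 20 mm from the lever hinge, at angle (pi + 0.26 - lever) up from +y.
- loop_end: Outer, spring-loaded end of the steel latch loop (two rods 52 mm apart, with the cross bar): it stretches up to 14 mm along the rods at 6 N per mm. Origin at the loop pivot, y along the rods outwards, its z upwards when the loop lies over to the keeper.
- loop_bar (a point): Centre of the loop's cross bar, 8 mm thick, 52 mm long along x, 98 mm from the pivot when unstretched.
- loop_tab (a point): Centre of the yellow finger tab beyond the bar: 10 mm wide (x), 30 mm along the loop, 20 mm high; 21 mm beyond the bar and 8 mm above it (loop_end's y and z). Pinch it across its 10 mm, fingers closing along the case's x; it may turn between the pads.
- oil_filter: Loose part to pack, present only in some runs. Yellow oil filter cartridge with a black band, upright cylinder 48 mm diameter, 55 mm tall, about 0.12 kg; origin at the centre of its underside, z along its axis.
- piston: Loose part to pack, present only in some runs. Aluminium piston, upright cylinder 50 mm diameter, 46 mm tall, about 0.16 kg; origin at the centre of its underside, z along its axis.
- gear: Loose part to pack, present only in some runs. Dark steel clutch gear: toothed disc 66 mm diameter, 16 mm thick, with a bright hub 36 mm diameter on top (from 16 to 48 mm up), about 0.3 kg; origin at the centre of the disc's underside, z along its axis.
- bearing_box: Loose part to pack, present only in some runs. Blue boxed bearing, 52 x 52 mm square (its x, y), 42 mm tall, with a white stripe, about 0.18 kg; origin at the centre of its underside.
- spray_can: Bystander: blue spray can, 62 mm diameter, 190 mm tall; origin under it.
- torch: Bystander: black torch standing upright, 34 mm diameter, 120 mm tall; origin under it.
- cup: Bystander: black cup, 70 mm diameter, 70 mm tall; origin under it.
- wrench: Bystander: wrench 160 mm long lying flat along its x.
- driver: Bystander: screwdriver 170 mm long lying along its x.
- jar: Bystander: jar 66 mm diameter, 80 mm tall; origin under it.
There are look-alikes about, which are no part of the job. Of the things like the bearing_box, leave any that is pink; of the rest the larger one is meant. Leave any pink or purple look-alike of the piston alone.

How it is judged:
On the way, in this order (a step that is already met when the one before it is completed fails the run):
1. all the parts that are there lie in the bay, let go (x of oil_filter in the frame of case between -0.1 and 0.1 m and y of oil_filter in the frame of case between -0.075 and 0.075 m and z of each of oil_filter, piston, gear, bearing_box in the frame of case below 0.062 m and x of piston in the frame of case between -0.1 and 0.1 m and y of piston in the frame of case between -0.075 and 0.075 m and x of gear in the frame of case between -0.1 and 0.1 m and y of gear in the frame of case between -0.075 and 0.075 m and x of bearing_box in the frame of case between -0.1 and 0.1 m and y of bearing_box in the frame of case between -0.075 and 0.075 m and contact force between each of oil_filter, piston, gear, bearing_box and the fingers below 0.2 N), for 0.3 s.
2. the cover is pushed home at both ends (within 8 mm) (value of joint each of runner_near, runner_far below 0.008 m), for 0.2 s.
3. the loop's bar is over the keeper and down behind it, with the lever still up (y of loop_bar in the frame of keeper between -0.005 and 0.032 m and z of loop_bar in the frame of keeper below 0.004 m and value of joint lever above 0.8 rad), for 0.2 s.
4. the lever is pressed flat with the hooked loop pulling on the keeper (y of loop_bar in the frame of keeper between -0.005 and 0.032 m and z of loop_bar in the frame of keeper below 0.004 m and value of joint lever below 0.12 rad and contact force between loop_end and cover above 4 N), for 0.2 s.
At the end, for the whole second after the job is handed in: All present parts are at rest in the bay (inside its walls, below its rim), both ends of the cover are within 5 mm of home, the loop's bar is behind the keeper under its lip and pulls on it with more than 4 N, and the lever is within 0.12 rad of flat (all of step 4 and x of oil_filter in the frame of case between -0.1 and 0.1 m and y of oil_filter in the frame of case between -0.075 and 0.075 m and z of each of oil_filter, piston, gear, bearing_box in the frame of case below 0.062 m and x of piston in the frame of case between -0.1 and 0.1 m and y of piston in the frame of case between -0.075 and 0.075 m and x of gear in the frame of case between -0.1 and 0.1 m and y of gear in the frame of case between -0.075 and 0.075 m and x of bearing_box in the frame of case between -0.1 and 0.1 m and y of bearing_box in the frame of case between -0.075 and 0.075 m and linear speed of each of oil_filter, piston, gear, bearing_box below 0.03 m/s and value of joint each of runner_near, runner_far below 0.005 m); the robot touches nothing.
It fails at once if the cover skews by more than 8 degrees (angle between the y axis of cover and the y axis of case, either way round above 0.14 rad).
It fails at once if a bystander is moved by more than 30 mm (distance of any of spray_can, torch, cup, wrench, driver, jar from where it was at the start of the episode above 0.03 m).
Of oil_filter, piston, gear, bearing_box only 2 to 4 are there at a start; the rules pass over those that are not, and their reading is None.
At some moment in a run one of oil_filter, piston, gear, bearing_box may be knocked a few centimetres aside while the robot is not near it.
Once in a run the grip may slacken for a moment while it holds something.
It also fails if it takes over 210 s, if anything falls off the work surface, if the arm or the gripper's body presses on something with over 40 N, if the wrist force passes 120 N, or if a joint passes its speed limit or range.

## Working session

There is one attempt and no reset: what is moved stays moved. The work goes in short steps, Python scripts to look and compute and a tool call to move; the robot and the scene stay as the last step left them, time stands still between calls to the robot, and variables do not carry over. Pictures are saved under pics/ and viewed, about 12 in all and at most 16, crops included, and the job is handed in when it is done.

Besides the shell and the picture viewer there is one more tool, called after "Call:" as a command line: name --argument value ..., lists and objects as JSON in quotes. step_arm: Moves the arm, as the interface text tells. Its arguments: {"type":"object","properties":{"rows":{"type":"array"},"grip":{"type":"number"},"force":{"type":"number"}},"required":["rows"]}

```bash
ls; mkdir -p pics
cat > h.py <<'E'
from rig import env, grab_frame
import numpy as np, cv2
from scipy.spatial.transform import Rotation as R
def cam(name):
    o=env.get_obs(); f=grab_frame(name)
    K=np.array([[f["fx"],0,f["cx"]],[0,f["fy"],f["cy"]],[0,0,1]])
    if name=="wrist":
        T=np.eye(4);T[:3,:3]=R.from_rotvec(o["orientation"]).as_matrix();T[:3,3]=o["tool_pos"]
        M=T@np.array(f["mount"]);Rw,e=M[:3,:3],M[:3,3]
    else:
        Rw=np.array(f["rotation"]);e=np.array(f["eye"])
        if Rw.shape!=(3,3): Rw=R.from_rotvec(Rw).as_matrix()
    return dict(img=np.array(f["frame"]),K=K,R=Rw,e=e)
def save(c,n,crop=None,s=1):
    im=c["img"]
    if crop: x0,y0,x1,y1=crop; im=im[y0:y1,x0:x1]
    cv2.imwrite("pics/"+n+".png",cv2.resize(im,None,fx=s,fy=s,interpolation=cv2.INTER_CUBIC))
    np.savez("pics/"+n+".npz",**c)
def load(n): return dict(np.load("pics/"+n+".npz"))
def pt(c,u,v,z):
    d=c["R"]@np.linalg.inv(c["K"])@np.array([u,v,1.]); return c["e"]+d*(z-c["e"][2])/d[2]
def px(c,p):
    q=c["K"]@(c["R"].T@(np.array(p)-c["e"])); return q[:2]/q[2]
def tri(c1,uv1,c2,uv2):
    A=[];b=[]
    for c,(u,v) in((c1,uv1),(c2,uv2)):
        d=c["R"]@np.linalg.inv(c["K"])@np.array([u,v,1.]);d/=np.linalg.norm(d);P=np.eye(3)-np.outer(d,d);A.append(P);b.append(P@c["e"])
    return np.linalg.lstsq(np.vstack(A),np.hstack(b),rcond=None)[0]
E
python3 - <<'E'
from h import *
np.set_printoptions(precision=4,suppress=True)
o=env.get_obs()
for k in o: print(k,o[k])
for n in("scene","side"):
    c=cam(n);save(c,n+"0",s=1.5);print(n,c["e"],c["R"][:,2],c["K"][0,0])
print(R.from_rotvec(o["orientation"]).as_matrix()); c=cam("wrist"); save(c,"wrist0");print(c["e"],c["R"])
E
```

```text
pics
time_s 0.0
joint_pos [ 0.9993  0.1047  0.0964  1.5639 -0.      1.3531]
dq [ 0.0004  0.0011  0.0003 -0.0009  0.0001 -0.0007]
effort [  0.0026 -55.6938  50.3643   0.0169  -0.0003   0.    ]
tool_pos [0.2077 0.5625 0.2305]
orientation [-0.5528 -3.0921  0.002 ]
ft_force [0.2912 0.0889 0.1257]
ft_torque [0.0552 0.008  0.035 ]
gripper_width 0.08579109263509375
scene [ 1.2924 -0.0163  0.8554] [-0.7022  0.0739 -0.7082] 435.8466097457629
side [-0.1678 -0.8206  1.0927] [ 0.4451  0.5996 -0.6651] 458.260128809351
[[-0.9381  0.3465 -0.0007]
 [ 0.3465  0.9381 -0.0012]
 [ 0.0003 -0.0013 -1.    ]]
[0.1381 0.5882 0.3729] [[ 0.3459  0.8988  0.2693]
 [ 0.9383 -0.3307 -0.1012]
 [-0.0019  0.2877 -0.9577]]
```

View pics/scene0.png

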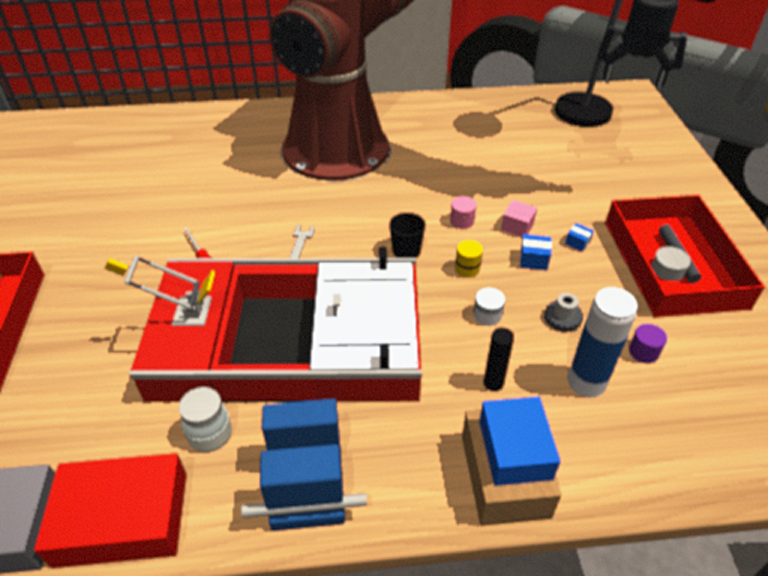

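View pics/side0.png

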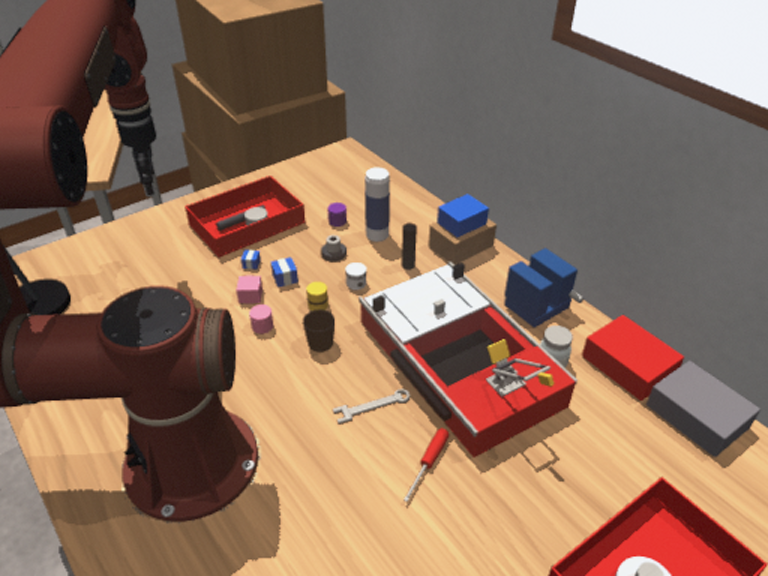

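Candidates (scene picture, pixels). Filter: yellow (469,258), no rival. Piston: silver (489,305), against pink (463,211) and purple (648,343). Bearing box: larger blue (536,251), against small blue (579,236) and pink (519,217). Gear: (565,312). All four parts are present.

Run:
```python
from h import *
np.set_printoptions(precision=4,suppress=True)
a,b=load("scene0"),load("side0")
P=dict(filter=((469,247),(317,289),.055),piston=((489,296),(356,269),.046),gear=((568,299),(333,241),.048),box=((537,242),(284,265),.042),
lugn=((382,250),(378,299),.114),lugf=((384,348),(458,267),.114),keeper=((337,299),(440,304),.1),torch=((500,334),(409,228),.12),can=((613,300),(377,174),.19),cup=((407,222),(319,318),.07),tip=((208,277),(498,346),.15),tab=((117,267),(546,379),.14))
for k,(u,v,z) in P.items():
    u=np.array(u)/1.5;v=np.array(v)/1.5
    print(k,pt(a,*u,z),pt(b,*v,z),tri(a,u,b,v))
for n,uv,z in (("rimA",(417,262),.08),("rimB",(420,373),.08),("C",(137,375),.08),("D",(165,262),.08)): print(n,pt(a,uv[0]/1.5,uv[1]/1.5,z))
im=np.hstack([cv2.resize(a["img"][125:250,290:460],None,fx=3,fy=3)])
cv2.imwrite("pics/crop1.png",im)
```

```text
filter [0.4246 0.2272 0.055 ] [0.4245 0.2228 0.055 ] [0.4251 0.2259 0.054 ]
piston [0.5416 0.2399 0.046 ] [0.5443 0.2381 0.046 ] [0.5436 0.2385 0.0471]
gear [0.564  0.3715 0.048 ] [0.5599 0.3611 0.048 ] [0.5631 0.3702 0.044 ]
box [0.4096 0.3605 0.042 ] [0.4153 0.358  0.042 ] [0.414  0.3576 0.0445]
lugn [0.4812 0.062  0.114 ] [0.4781 0.0589 0.114 ] [0.4795 0.0617 0.1119]
lugf [0.6921 0.0441 0.114 ] [0.6869 0.0391 0.114 ] [0.69   0.0434 0.1105]
keeper [ 0.5737 -0.0191  0.1   ] [ 0.585  -0.0203  0.1   ] [ 0.5807 -0.0214  0.1052]
torch [0.688  0.2161 0.12  ] [0.6849 0.2148 0.12  ] [0.6865 0.2167 0.1182]
can [0.7004 0.3654 0.19  ] [0.6997 0.3645 0.19  ] [0.7002 0.3654 0.1896]
cup [0.3606 0.1208 0.07  ] [0.368  0.1245 0.07  ] [0.3657 0.1201 0.0745]
tip [ 0.5548 -0.2134  0.15  ] [ 0.5592 -0.2175  0.15  ] [ 0.5577 -0.2154  0.151 ]
tab [ 0.507  -0.3611  0.14  ] [ 0.5792 -0.3249  0.14  ] [ 0.5491 -0.3437  0.1778]
rimA [0.4807 0.1227 0.08  ]
rimB [0.7168 0.0948 0.08  ]
C [ 0.6783 -0.3183  0.08  ]
D [ 0.4368 -0.31    0.08  ]
```

View pics/wrist0.png

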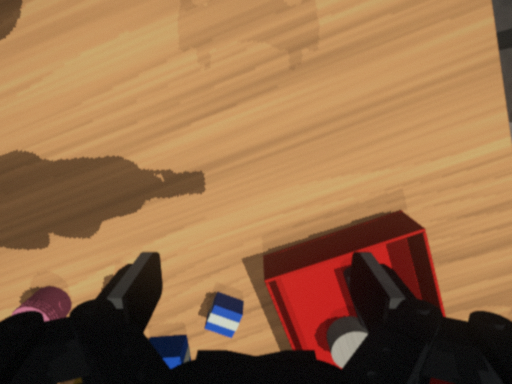

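Call:
step_arm --rows '[{"twist":8.5},{"twist":8.5},{"twist":8.5},{"twist":8.5},{"twist":8.5}]'

```text
schema error: expected keys tx, ty, tz, twist
```

Call:
step_arm --rows '[{"twist":8},{"twist":8},{"twist":8},{"twist":8},{"twist":0}]'

```text
schema error: expected keys tx, ty, tz, twist
```

Call:
step_arm --rows '[{"tx":-36,"ty":30},{"tx":-36,"ty":30},{"tx":-36,"ty":30},{"tx":-36,"ty":30},{"tx":-36,"ty":30}]'

```text
schema error: expected keys tx, ty, tz, twist
```

Call:
step_arm --rows '[{"tx":-36,"ty":30},{"tx":-36,"ty":30},{"tx":-36,"ty":30},{"tx":-36,"ty":30},{"tx":-36,"ty":30}]'

```text
schema error: expected keys tx, ty, tz, twist
```

Run:
```python
from h import *
np.set_printoptions(precision=4,suppress=True)
o=env.get_obs();print(o["time_s"],o["tool_pos"],R.from_rotvec(o["orientation"]).as_matrix(),o["joint_pos"])
c=cam("wrist");save(c,"w1",s=1.5)
for n,p in dict(filter=(.425,.227,.055),piston=(.5425,.239,.046),gear=(.5635,.371,.048),box=(.413,.359,.042)).items(): print(n,px(c,p)*1.5)
```

```text
0.15 [0.2077 0.5626 0.2307] [[-0.9381  0.3465 -0.0005]
 [ 0.3465  0.9381 -0.0008]
 [ 0.0002 -0.0009 -1.    ]] [0.9993 0.1046 0.0967 1.5639 0.     1.3531]
filter [107.8319 624.9667]
piston [186.1059 701.2474]
gear [323.0621 683.8592]
box [244.4636 560.4962]
```

View pics/w1.png

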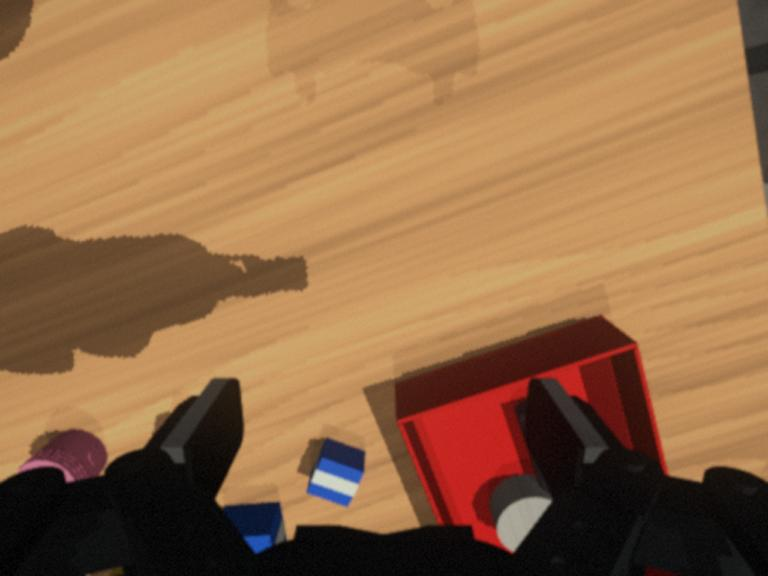

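The arm has not moved; each row needs all four keys. I will resend the moves.

Call:
step_arm --rows '[{"tx":0,"ty":0,"tz":0,"twist":8.5},{"tx":0,"ty":0,"tz":0,"twist":8.5},{"tx":0,"ty":0,"tz":0,"twist":8.5},{"tx":0,"ty":0,"tz":0,"twist":8.5},{"tx":0,"ty":0,"tz":0,"twist":8.5}]'

```text
time_s: 0.7
tool_pos: [0.2078, 0.5628, 0.2311]
orientation: [-1.644, -2.677, 0.001]
ft_force: [0.4, -0.0, -0.7]
gripper_width: 0.0853
```

Call:
step_arm --rows '[{"tx":0,"ty":0,"tz":0,"twist":8},{"tx":0,"ty":0,"tz":0,"twist":8},{"tx":0,"ty":0,"tz":0,"twist":8},{"tx":0,"ty":0,"tz":0,"twist":8},{"tx":0,"ty":0,"tz":0,"twist":0}]'

```text
time_s: 1.2
tool_pos: [0.2078, 0.5628, 0.2311]
orientation: [2.314, 2.125, -0.0]
ft_force: [0.9, 0.1, -0.4]
gripper_width: 0.0855
```

Call:
step_arm --rows '[{"tx":-36,"ty":30,"tz":0,"twist":0},{"tx":-36,"ty":30,"tz":0,"twist":0},{"tx":-36,"ty":30,"tz":0,"twist":0},{"tx":-36,"ty":30,"tz":0,"twist":0},{"tx":-36,"ty":30,"tz":0,"twist":0}]'

```text
time_s: 1.7
tool_pos: [0.3431, 0.3694, 0.2313]
orientation: [2.306, 2.133, 0.001]
ft_force: [1.1, 0.7, 0.3]
gripper_width: 0.0854
```

Call:
step_arm --rows '[{"tx":-36,"ty":30,"tz":0,"twist":0},{"tx":-36,"ty":30,"tz":0,"twist":0},{"tx":-36,"ty":30,"tz":0,"twist":0},{"tx":-36,"ty":30,"tz":0,"twist":0},{"tx":0,"ty":0,"tz":0,"twist":0}]'

```text
time_s: 2.2
tool_pos: [0.4526, 0.2134, 0.231]
orientation: [2.312, 2.125, -0.0]
ft_force: [-0.2, 1.0, -0.6]
gripper_width: 0.0856
```

Run:
```python
from h import *
np.set_printoptions(precision=4,suppress=True)
o=env.get_obs();print(o["time_s"],o["tool_pos"],R.from_rotvec(o["orientation"]).as_matrix(),o["joint_pos"])
c=cam("wrist");save(c,"w1",s=1.5)
for n,p in dict(filter=(.425,.227,.055),piston=(.5425,.239,.046),gear=(.5635,.371,.048),box=(.413,.359,.042)).items(): print(n,px(c,p)*1.5)
```

```text
2.2 [0.4526 0.2134 0.231 ] [[ 0.0842  0.9964  0.0006]
 [ 0.9964 -0.0842 -0.0011]
 [-0.001   0.0007 -1.    ]] [ 0.1792 -0.2009 -0.1994  1.5719 -0.0012  1.8344]
filter [341.835  246.7154]
piston [514.4281 212.2167]
gear [549.8219 -14.9755]
box [300.9453  33.6814]
```

View pics/w1.png

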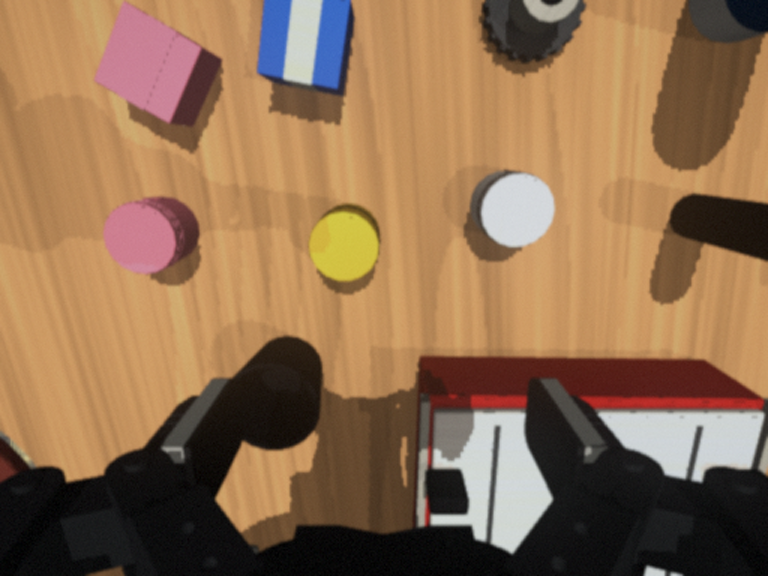

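The picture shows the filter top at (344,244), the piston at (516,209), the box upper right at (305,40) and the gear at (540,15). The filter and piston agree with the fixed cameras to about 2 mm.

```bash
cat >> h.py <<'E'
def mv(x,y,z):
    o=env.get_obs();M=R.from_rotvec(o["orientation"]).as_matrix()
    return np.round(M.T@(np.array([x,y,z])-o["tool_pos"])*1000,1)
C0=np.array([.5765,-.1217]);YAW=-.0842
def cw(x,y):
    return C0+np.array([[np.cos(YAW),-np.sin(YAW)],[np.sin(YAW),np.cos(YAW)]])@np.array([x,y])
E
python3 - <<'E'
from h import *
c=load("w1")
f=pt(c,344/1.5,244/1.5,.055);p=pt(c,517/1.5,209/1.5,.046)
print(f,p,mv(p[0],p[1],.01))
print([pt(c,u/1.5,v/1.5,.042) for u,v in((260,73),(336,92),(350,0))])
E
```

```text
[0.42663965 0.22870623 0.055     ] [0.54423537 0.24100936 0.046     ] [ 33.5  90.6 221. ]
[array([0.38436658, 0.33910835, 0.042     ]), array([0.43079454, 0.32409674, 0.042     ]), array([0.44501643, 0.37467887, 0.042     ])]
```

Call:
step_arm --rows '[{"tx":17,"ty":45,"tz":20,"twist":0},{"tx":16.5,"ty":45.6,"tz":20,"twist":0},{"tx":0,"ty":0,"tz":45,"twist":0},{"tx":0,"ty":0,"tz":45,"twist":0},{"tx":0,"ty":0,"tz":30,"twist":0}]'

```text
time_s: 2.75
tool_pos: [0.5369, 0.2432, 0.0692]
orientation: [-2.305, -2.131, 0.005]
ft_force: [-0.2, -0.9, -0.2]
gripper_width: 0.0856
```

Call:
step_arm --rows '[{"tx":0,"ty":0,"tz":30,"twist":0},{"tx":0,"ty":0,"tz":31,"twist":0},{"tx":0,"ty":0,"tz":0,"twist":0}]'

```text
time_s: 3.05
tool_pos: [0.5349, 0.2426, 0.0075]
orientation: [-2.305, -2.129, 0.01]
ft_force: [0.1, -0.2, -1.5]
gripper_width: 0.0855
```

Call:
step_arm --rows '[{"tx":0,"ty":0,"tz":0,"twist":0},{"tx":0,"ty":0,"tz":0,"twist":0},{"tx":0,"ty":0,"tz":0,"twist":0},{"tx":0,"ty":0,"tz":0,"twist":0},{"tx":0,"ty":0,"tz":0,"twist":0}]' --grip 0 --force 60

```text
time_s: 3.55
tool_pos: [0.5411, 0.2429, 0.0151]
orientation: [2.31, 2.126, 0.007]
ft_force: [-1.0, 0.8, 6.5]
gripper_width: 0.0486
```

Call:
step_arm --rows '[{"tx":0,"ty":0,"tz":-20,"twist":0},{"tx":0,"ty":0,"tz":-40,"twist":0},{"tx":0,"ty":0,"tz":-40,"twist":0},{"tx":0,"ty":0,"tz":-40,"twist":0},{"tx":0,"ty":0,"tz":-30,"twist":0}]'

```text
time_s: 4.05
tool_pos: [0.5399, 0.2425, 0.1866]
orientation: [2.31, 2.126, 0.006]
ft_force: [-0.1, 0.0, -1.5]
gripper_width: 0.0482
```

Run:
```python
from h import *
x,y=cw(.046,.034); print(x,y,mv(x,y,.187))
```

```text
0.6251964530899838 -0.09168907771402209 [-326.   112.7   -0.4]
```

Call:
step_arm --rows '[{"tx":-45,"ty":8,"tz":-10,"twist":0},{"tx":-45,"ty":8,"tz":-10,"twist":0},{"tx":-45,"ty":8,"tz":-10,"twist":0},{"tx":-45,"ty":8,"tz":-10,"twist":0},{"tx":-45,"ty":8,"tz":0,"twist":0}]'

```text
time_s: 4.55
tool_pos: [0.561, 0.0128, 0.2253]
orientation: [2.309, 2.125, 0.004]
ft_force: [1.1, -0.3, -1.6]
gripper_width: 0.0484
```

Call:
step_arm --rows '[{"tx":-45,"ty":8,"tz":0,"twist":0},{"tx":-45,"ty":8,"tz":0,"twist":0},{"tx":-45,"ty":8,"tz":0,"twist":0},{"tx":-45,"ty":8,"tz":0,"twist":0},{"tx":-45,"ty":8,"tz":0,"twist":0}]'

```text
time_s: 5.05
tool_pos: [0.5814, -0.2148, 0.2237]
orientation: [2.31, 2.126, 0.001]
ft_force: [0.3, 0.3, -1.4]
gripper_width: 0.0481
```

Call:
step_arm --rows '[{"tx":0,"ty":0,"tz":0,"twist":0},{"tx":0,"ty":0,"tz":0,"twist":0}]'

```text
time_s: 5.25
tool_pos: [0.5812, -0.2138, 0.2229]
orientation: [2.313, 2.125, 0.001]
ft_force: [-0.1, 0.7, -1.1]
gripper_width: 0.0482
```

Run:
```python
from h import *
np.set_printoptions(precision=4,suppress=True)
o=env.get_obs();print(o["time_s"],o["tool_pos"],o["gripper_width"],R.from_rotvec(o["orientation"]).as_matrix())
c=cam("wrist");save(c,"w2",s=1.5)
def w(x,y,z): return px(c,np.r_[cw(x,y),z])*1.5
print("bay rim",[w(x,y,.07) for x in(-.098,.098) for y in(-.072,.072)])
print("ledge edge",w(-.12,-.082,.08),w(.12,-.082,.08))
```

```text
5.25 [ 0.5812 -0.2138  0.2229] 0.048179318767326534 [[ 0.0848  0.9964  0.0008]
 [ 0.9964 -0.0848 -0.    ]
 [ 0.      0.0008 -1.    ]]
bay rim [array([205.9559, 241.2507]), array([177.2035, -26.7417]), array([523.0019, 241.1531]), array([545.5323, -26.6494])]
ledge edge [165.4663 260.6374] [562.602  260.4992]
```

View pics/w2.png

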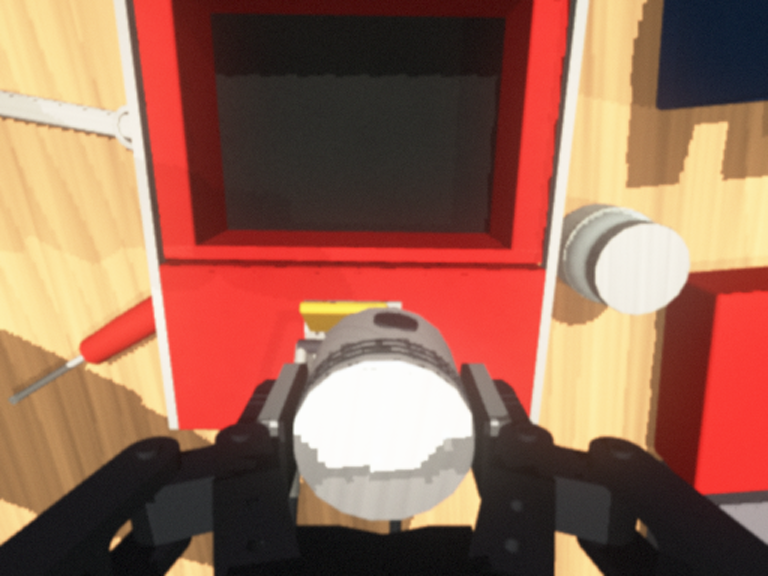

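The bay's inner corners are at (195,245) and (512,248), so the case sits about 6 mm to -x of my estimate. I will correct that and place the piston.

```bash
python3 - <<'E'
from h import *
c=load("w2")
np.set_printoptions(precision=4,suppress=True)
inv=lambda p:np.array([[np.cos(YAW),np.sin(YAW)],[-np.sin(YAW),np.cos(YAW)]])@(p[:2]-C0)
for u,v,z in((195,245,.07),(512,248,.07),(228,232,.006),(490,234,.006),(163,262,.08),(545,265,.08),(213,15,.006),(504,17,.006)): print(u,v,inv(pt(c,u/1.5,v/1.5,z)))
E
sed -i 's/C0=np.array(\[.5765,-.1217\])/C0=np.array([.570,-.1232])/' h.py
python3 -c "
from h import *
x,y=cw(.046,.034); print(x,y,mv(x,y,.02))"
```

```text
195 245 [-0.105  -0.0743]
512 248 [ 0.0915 -0.0763]
228 232 [-0.1045 -0.0767]
490 234 [ 0.0916 -0.0782]
163 262 [-0.1216 -0.0828]
545 265 [ 0.1096 -0.0848]
213 15 [-0.101   0.0676]
504 17 [0.0917 0.0664]
0.6186964530899838 -0.09318907771402209 [122.2  27.1 203. ]
```

```bash
sed -i 's/C0=np.array(\[.570,-.1232\]);YAW=-.0842/C0=np.array([.5706,-.126]);YAW=-.094/' h.py
python3 -c "
from h import *
x,y=cw(.046,.034); print(x,y,mv(x,y,.02))"
```

```text
0.6195882170357733 -0.09646773642850967 [119.   28.2 203. ]
```

Call:
step_arm --rows '[{"tx":40,"ty":9.4,"tz":0,"twist":0.5},{"tx":40,"ty":9.4,"tz":0,"twist":0},{"tx":39,"ty":9.4,"tz":0,"twist":0},{"tx":0,"ty":0,"tz":40,"twist":0},{"tx":0,"ty":0,"tz":40,"twist":0}]'

```text
time_s: 5.8
tool_pos: [0.6215, -0.094, 0.1435]
orientation: [2.313, 2.12, 0.004]
ft_force: [0.8, -0.5, -2.1]
gripper_width: 0.0483
```

Call:
step_arm --rows '[{"tx":0,"ty":0,"tz":0,"twist":0}]'

```text
time_s: 5.9
tool_pos: [0.6167, -0.0936, 0.1367]
orientation: [-2.312, -2.115, 0.006]
ft_force: [-1.5, -0.8, -2.1]
gripper_width: 0.048
```

```bash
python3 -c "
from h import *
x,y=cw(.046,.034); print(x,y,mv(x,y,.02))"
```

```text
0.6195882170357733 -0.09646773642850967 [ -2.9   4.1 116.6]
```

Call:
step_arm --rows '[{"tx":-2,"ty":2,"tz":30,"twist":0},{"tx":0,"ty":0,"tz":30,"twist":0},{"tx":0,"ty":0,"tz":30,"twist":0},{"tx":0,"ty":0,"tz":14,"twist":0},{"tx":0,"ty":0,"tz":8,"twist":0}]'

```text
time_s: 6.4
tool_pos: [0.622, -0.0986, 0.0307]
orientation: [2.321, 2.117, 0.0]
ft_force: [-0.9, 0.1, -1.2]
gripper_width: 0.0482
```

Call:
step_arm --rows '[{"tx":0,"ty":0,"tz":2,"twist":0},{"tx":0,"ty":0,"tz":0,"twist":0}]'

```text
time_s: 6.6
tool_pos: [0.6227, -0.0992, 0.0296]
orientation: [2.32, 2.116, 0.001]
ft_force: [-0.1, -0.1, -1.3]
gripper_width: 0.0479
```

Call:
step_arm --rows '[{"tx":0,"ty":0,"tz":0,"twist":0},{"tx":0,"ty":0,"tz":0,"twist":0},{"tx":0,"ty":0,"tz":0,"twist":0}]' --grip 0.7

```text
time_s: 6.9
tool_pos: [0.6224, -0.0992, 0.029]
orientation: [2.32, 2.116, 0.001]
ft_force: [0.3, 0.4, 0.1]
gripper_width: 0.0598
```

Call:
step_arm --rows '[{"tx":0,"ty":0,"tz":-20,"twist":0},{"tx":0,"ty":0,"tz":-40,"twist":0},{"tx":0,"ty":0,"tz":-40,"twist":0},{"tx":0,"ty":0,"tz":-40,"twist":0},{"tx":0,"ty":0,"tz":-40,"twist":0}]'

```text
time_s: 7.4
tool_pos: [0.6217, -0.0989, 0.2101]
orientation: [2.321, 2.117, 0.001]
ft_force: [-0.1, -0.8, -0.3]
gripper_width: 0.0601
```

```bash
python3 -c "
from h import *
print(mv(.4266,.2287,.19))"
```

```text
[ 308.3 -224.4   20. ]
```

Call:
step_arm --rows '[{"tx":44,"ty":-32,"tz":0,"twist":0},{"tx":44,"ty":-32,"tz":0,"twist":0},{"tx":44,"ty":-32,"tz":0,"twist":0},{"tx":44,"ty":-32,"tz":0,"twist":0},{"tx":44,"ty":-32,"tz":0,"twist":0}]' --grip 0.8

```text
time_s: 7.9
tool_pos: [0.4928, 0.1172, 0.2085]
orientation: [2.321, 2.116, 0.001]
ft_force: [1.2, 0.8, 1.3]
gripper_width: 0.0682
```

Call:
step_arm --rows '[{"tx":44,"ty":-32,"tz":0,"twist":0},{"tx":22,"ty":-16,"tz":0,"twist":0},{"tx":11,"ty":-8,"tz":0,"twist":0},{"tx":0,"ty":0,"tz":0,"twist":0}]'

```text
time_s: 8.3
tool_pos: [0.4471, 0.1948, 0.2085]
orientation: [2.319, 2.119, 0.001]
ft_force: [0.6, -1.2, 0.4]
gripper_width: 0.0685
```

Run:
```python
from h import *
c=cam("wrist");save(c,"w3",s=1.2)
print(mv(.4266,.2287,.1))
for n,p in dict(gear=(.5635,.371,.048),box=(.4156,.3566,.042)).items(): print(n,px(c,p)*1.2)
```

```text
[ 32.8 -24.4 108.3]
gear [457.91880255 -55.84995512]
box [242.60502202  -6.16082196]
```

View pics/w3.png

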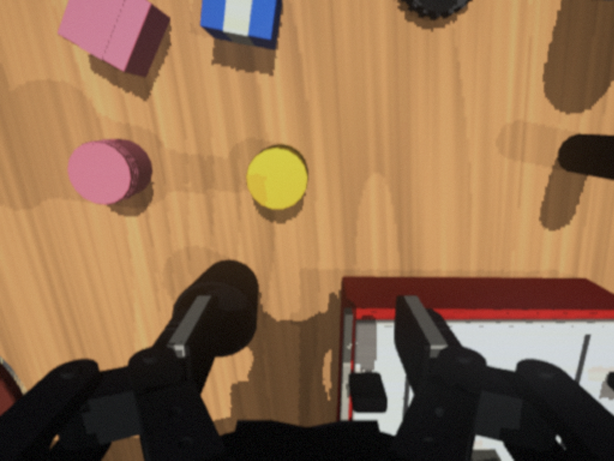

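The filter is still at (277,178), with the cup and the pink cylinder clear of it.

Run:
```python
from h import *
c=load("w3");p=pt(c,277/1.2,178/1.2,.055);print(p,mv(p[0],p[1],.016))
```

```text
[0.42643572 0.22769935 0.055     ] [ 31.8 -24.5 192.3]
```

Call:
step_arm --rows '[{"tx":20,"ty":-15,"tz":10,"twist":0},{"tx":12,"ty":-9.5,"tz":20,"twist":0},{"tx":0,"ty":0,"tz":40,"twist":0},{"tx":0,"ty":0,"tz":40,"twist":0},{"tx":0,"ty":0,"tz":20,"twist":0}]'

```text
time_s: 8.85
tool_pos: [0.4253, 0.2263, 0.0745]
orientation: [-2.322, -2.114, 0.005]
ft_force: [-0.0, 0.6, -0.4]
gripper_width: 0.0685
```

Call:
step_arm --rows '[{"tx":0,"ty":0,"tz":0,"twist":0}]'

```text
time_s: 8.95
tool_pos: [0.4247, 0.2262, 0.0748]
orientation: [-2.321, -2.113, 0.008]
ft_force: [-0.5, -0.7, 0.6]
gripper_width: 0.0682
```

```bash
python3 -c "
from h import *
print(mv(.4264,.2277,.016))"
```

```text
[ 1.7  1.9 58.8]
```

Call:
step_arm --rows '[{"tx":1.7,"ty":1.9,"tz":25,"twist":0},{"tx":0,"ty":0,"tz":25,"twist":0},{"tx":0,"ty":0,"tz":8,"twist":0},{"tx":0,"ty":0,"tz":0,"twist":0}]'

```text
time_s: 9.35
tool_pos: [0.4283, 0.2289, 0.0202]
orientation: [-2.322, -2.116, 0.001]
ft_force: [0.1, 0.1, 0.1]
gripper_width: 0.0683
```

Call:
step_arm --rows '[{"tx":0,"ty":0,"tz":0,"twist":0},{"tx":0,"ty":0,"tz":0,"twist":0},{"tx":0,"ty":0,"tz":0,"twist":0},{"tx":0,"ty":0,"tz":0,"twist":0}]' --grip 0 --force 60

```text
time_s: 9.75
tool_pos: [0.4296, 0.2297, 0.0222]
orientation: [2.32, 2.116, 0.004]
ft_force: [-1.1, -0.1, 7.2]
gripper_width: 0.0464
```

Call:
step_arm --rows '[{"tx":0,"ty":0,"tz":-20,"twist":0},{"tx":0,"ty":0,"tz":-40,"twist":0},{"tx":0,"ty":0,"tz":-40,"twist":0},{"tx":0,"ty":0,"tz":-40,"twist":0},{"tx":0,"ty":0,"tz":-40,"twist":0}]'

```text
time_s: 10.25
tool_pos: [0.4281, 0.2295, 0.2028]
orientation: [2.321, 2.117, 0.002]
ft_force: [0.9, -0.4, -0.8]
gripper_width: 0.0465
```

```bash
python3 -c "
from h import *
x,y=cw(-.046,.034);print(mv(x,y,.022))"
```

```text
[-307.   128.3  180.8]
```

Call:
step_arm --rows '[{"tx":-45,"ty":19,"tz":0,"twist":0},{"tx":-45,"ty":19,"tz":0,"twist":0},{"tx":-45,"ty":19,"tz":0,"twist":0},{"tx":-45,"ty":19,"tz":0,"twist":0},{"tx":-45,"ty":19,"tz":0,"twist":0}]'

```text
time_s: 10.75
tool_pos: [0.5026, -0.0053, 0.2013]
orientation: [2.32, 2.116, 0.002]
ft_force: [0.7, 0.4, -1.9]
gripper_width: 0.0467
```

Call:
step_arm --rows '[{"tx":-40,"ty":17,"tz":0,"twist":0},{"tx":-30,"ty":12,"tz":10,"twist":0},{"tx":-12,"ty":4,"tz":30,"twist":0},{"tx":0,"ty":0,"tz":20,"twist":0},{"tx":0,"ty":0,"tz":0,"twist":0}]'

```text
time_s: 11.25
tool_pos: [0.5259, -0.0879, 0.1378]
orientation: [-2.32, -2.113, 0.002]
ft_force: [-1.1, 0.6, -1.9]
gripper_width: 0.0468
```

```bash
python3 -c "
from h import *
x,y=cw(-.046,.034);print(mv(x,y,.03),env.get_obs()['gripper_width'])"
```

```text
[1.000e-01 2.500e+00 1.078e+02] 0.04677757486889152
```

Call:
step_arm --rows '[{"tx":0,"ty":2.5,"tz":30,"twist":0},{"tx":0,"ty":0,"tz":30,"twist":0},{"tx":0,"ty":0,"tz":30,"twist":0},{"tx":0,"ty":0,"tz":14,"twist":0},{"tx":0,"ty":0,"tz":7,"twist":0}]'

```text
time_s: 11.75
tool_pos: [0.5299, -0.0878, 0.0292]
orientation: [-2.32, -2.117, 0.0]
ft_force: [0.6, -0.2, -1.4]
gripper_width: 0.0464
```

Call:
step_arm --rows '[{"tx":0,"ty":0,"tz":3,"twist":0},{"tx":0,"ty":0,"tz":0,"twist":0}]'

```text
time_s: 11.95
tool_pos: [0.5309, -0.0884, 0.0284]
orientation: [2.319, 2.116, 0.001]
ft_force: [0.2, -0.1, -1.2]
gripper_width: 0.0461
```

Call:
step_arm --rows '[{"tx":0,"ty":0,"tz":0,"twist":0},{"tx":0,"ty":0,"tz":0,"twist":0},{"tx":0,"ty":0,"tz":0,"twist":0}]' --grip 0.68

```text
time_s: 12.25
tool_pos: [0.5304, -0.0884, 0.0268]
orientation: [2.32, 2.116, 0.001]
ft_force: [-1.1, 0.2, -1.0]
gripper_width: 0.0581
```

Call:
step_arm --rows '[{"tx":0,"ty":0,"tz":-20,"twist":0},{"tx":0,"ty":0,"tz":-40,"twist":0},{"tx":0,"ty":0,"tz":-40,"twist":0},{"tx":0,"ty":0,"tz":-40,"twist":0},{"tx":0,"ty":0,"tz":-40,"twist":0}]'

```text
time_s: 12.75
tool_pos: [0.5297, -0.0881, 0.208]
orientation: [2.321, 2.117, 0.001]
ft_force: [0.2, 0.0, 0.1]
gripper_width: 0.058
```

```bash
python3 -c "
from h import *
print(mv(.54,.26,.24))"
```

```text
[347.6 -21.7 -32.1]
```

Call:
step_arm --rows '[{"tx":45,"ty":-8,"tz":-4,"twist":0},{"tx":45,"ty":-8,"tz":-4,"twist":0},{"tx":45,"ty":-8,"tz":-4,"twist":0},{"tx":45,"ty":-8,"tz":-4,"twist":0},{"tx":45,"ty":-8,"tz":-4,"twist":0}]'

```text
time_s: 13.25
tool_pos: [0.5104, 0.1413, 0.2266]
orientation: [2.321, 2.116, 0.001]
ft_force: [0.2, 0.7, 0.5]
gripper_width: 0.0579
```

Call:
step_arm --rows '[{"tx":45,"ty":-8,"tz":0,"twist":0},{"tx":40,"ty":-8,"tz":0,"twist":0},{"tx":20,"ty":0,"tz":0,"twist":0},{"tx":0,"ty":0,"tz":0,"twist":0},{"tx":0,"ty":0,"tz":0,"twist":0}]'

```text
time_s: 13.75
tool_pos: [0.5043, 0.2455, 0.2261]
orientation: [2.32, 2.118, -0.0]
ft_force: [0.1, -0.3, -0.0]
gripper_width: 0.0582
```

Run:
```python
from h import *
np.set_printoptions(precision=4,suppress=True)
c=cam("wrist");save(c,"w4",s=1.5)
print(env.get_obs()["tool_pos"])
for n,p in dict(gear=(.5635,.371,.048),box=(.4156,.3566,.042)).items(): print(n,px(c,p)*1.5)
```

```text
[0.5045 0.2449 0.2261]
gear [464.0204  51.0684]
box [228.7503 101.4577]
```

View pics/w4.png

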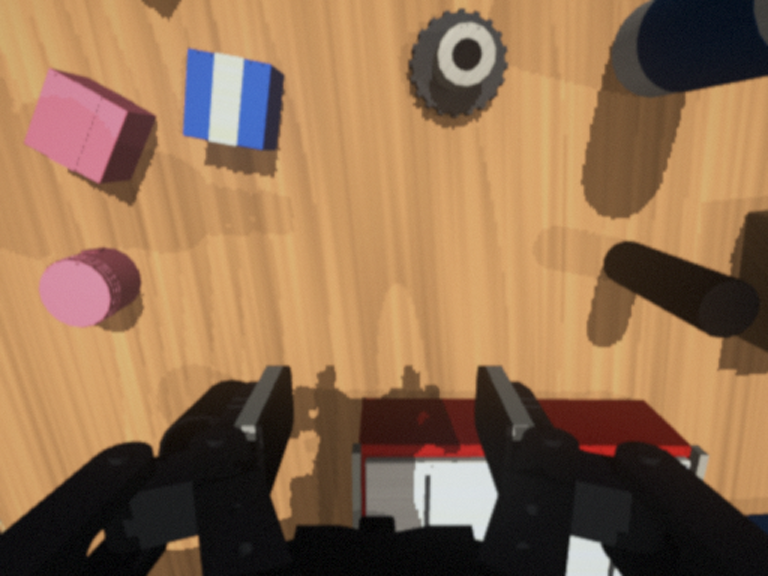

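The gear hub's top centre is at (466,54). The blue box's top corners are (189,48), (271,62), (265,150) and (184,136). The pink block to its left is clear.

Run:
```python
from h import *
np.set_printoptions(precision=4,suppress=True)
c=load("w4");g=pt(c,466/1.5,54/1.5,.048);print("gear",g,mv(g[0],g[1],.1))
q=np.array([pt(c,u/1.5,v/1.5,.042)[:2] for u,v in((189,48),(271,62),(265,150),(184,136))]);print(q,q.mean(0));e=q[1]-q[0];print(np.degrees(np.arctan2(e[1],e[0])),np.linalg.norm(e)); e=q[1]-q[2];print(np.degrees(np.arctan2(-e[0],e[1])),np.linalg.norm(e))
q=np.array([pt(c,u/1.5,v/1.5,.04)[:2] for u,v in((50,68),(126,108),(100,183))]);print("pink",q)
```

```text
gear [0.5646 0.3693 0.048 ] [129.4  48.4 126.1]
[[0.3969 0.3889]
 [0.4457 0.3766]
 [0.4336 0.3256]
 [0.3832 0.3388]] [0.4149 0.3575]
-14.121396793980285 0.05026883000071652
-13.273470572561498 0.0524793595111992
pink [[0.3078 0.386 ]
 [0.3492 0.3589]
 [0.3206 0.3147]]
```

Call:
step_arm --rows '[{"tx":43,"ty":16,"tz":0,"twist":0},{"tx":43,"ty":16,"tz":0,"twist":0},{"tx":43,"ty":16,"tz":20,"twist":0},{"tx":0,"ty":0,"tz":40,"twist":0},{"tx":0,"ty":0,"tz":40,"twist":0}]'

```text
time_s: 14.3
tool_pos: [0.5655, 0.3694, 0.1246]
orientation: [2.322, 2.116, 0.001]
ft_force: [0.4, -0.2, -0.0]
gripper_width: 0.0578
```

Call:
step_arm --rows '[{"tx":0,"ty":0,"tz":20,"twist":0},{"tx":0,"ty":0,"tz":0,"twist":0}]'

```text
time_s: 14.5
tool_pos: [0.5624, 0.3672, 0.102]
orientation: [-2.321, -2.114, 0.01]
ft_force: [-0.6, 0.7, 0.3]
gripper_width: 0.0581
```

```bash
python3 -c "
from h import *
print(mv(.5646,.3693,.024))"
```

```text
[ 2.5  2.4 77.9]
```

Call:
step_arm --rows '[{"tx":2.3,"ty":1.5,"tz":30,"twist":0},{"tx":0,"ty":0,"tz":30,"twist":0},{"tx":0,"ty":0,"tz":14,"twist":0},{"tx":0,"ty":0,"tz":4,"twist":0},{"tx":0,"ty":0,"tz":0,"twist":0}]'

```text
time_s: 15.0
tool_pos: [0.5664, 0.3715, 0.0293]
orientation: [2.322, 2.116, 0.002]
ft_force: [0.6, 0.2, 0.5]
gripper_width: 0.0579
```

Call:
step_arm --rows '[{"tx":0,"ty":0,"tz":0,"twist":0},{"tx":0,"ty":0,"tz":0,"twist":0},{"tx":0,"ty":0,"tz":0,"twist":0},{"tx":0,"ty":0,"tz":0,"twist":0},{"tx":0,"ty":0,"tz":0,"twist":0}]' --grip 0 --force 70

```text
time_s: 15.5
tool_pos: [0.5671, 0.3722, 0.0306]
orientation: [2.32, 2.116, 0.005]
ft_force: [-1.8, -0.7, 7.0]
gripper_width: 0.0332
```

Call:
step_arm --rows '[{"tx":0,"ty":0,"tz":-20,"twist":0},{"tx":0,"ty":0,"tz":-40,"twist":0},{"tx":0,"ty":0,"tz":-40,"twist":0},{"tx":0,"ty":0,"tz":-40,"twist":0},{"tx":0,"ty":0,"tz":-40,"twist":0}]'

```text
time_s: 16.0
tool_pos: [0.5655, 0.3717, 0.2103]
orientation: [2.321, 2.117, 0.001]
ft_force: [0.7, 1.2, -2.8]
gripper_width: 0.0333
```

```bash
python3 -c "
from h import *
x,y=cw(.046,-.036);print(mv(x,y,.030))"
```

```text
[-531.3   96.6  180.2]
```

Call:
step_arm --rows '[{"tx":-48,"ty":8.5,"tz":0,"twist":0},{"tx":-48,"ty":8.5,"tz":0,"twist":0},{"tx":-48,"ty":8.5,"tz":0,"twist":0},{"tx":-48,"ty":8.5,"tz":0,"twist":0},{"tx":-48,"ty":8.5,"tz":0,"twist":0}]'

```text
time_s: 16.5
tool_pos: [0.5859, 0.1271, 0.2088]
orientation: [2.32, 2.117, 0.001]
ft_force: [0.6, 0.2, -3.0]
gripper_width: 0.0335
```

Call:
step_arm --rows '[{"tx":-48,"ty":8.5,"tz":0,"twist":0},{"tx":-48,"ty":8.5,"tz":0,"twist":0},{"tx":-48,"ty":8.5,"tz":0,"twist":0},{"tx":-48,"ty":8.5,"tz":0,"twist":0},{"tx":-48,"ty":8.5,"tz":0,"twist":0}]'

```text
time_s: 17.0
tool_pos: [0.6062, -0.1161, 0.2088]
orientation: [2.321, 2.116, 0.001]
ft_force: [1.3, 0.4, -1.8]
gripper_width: 0.0331
```

Call:
step_arm --rows '[{"tx":-30,"ty":5,"tz":0,"twist":0},{"tx":-12,"ty":3,"tz":20,"twist":0},{"tx":0,"ty":0,"tz":35,"twist":0},{"tx":0,"ty":0,"tz":10,"twist":0},{"tx":0,"ty":0,"tz":0,"twist":0}]'

```text
time_s: 17.5
tool_pos: [0.6092, -0.1558, 0.1415]
orientation: [-2.319, -2.115, 0.002]
ft_force: [-0.6, -0.1, -2.0]
gripper_width: 0.0335
```

```bash
python3 -c "
from h import *
x,y=cw(.046,-.032);print(mv(x,y,.0385))"
```

```text
[ -6.1   5.1 103. ]
```

Call:
step_arm --rows '[{"tx":-5.5,"ty":4,"tz":25,"twist":0},{"tx":0,"ty":0,"tz":25,"twist":0},{"tx":0,"ty":0,"tz":25,"twist":0},{"tx":0,"ty":0,"tz":15,"twist":0},{"tx":0,"ty":0,"tz":8,"twist":0}]'

```text
time_s: 18.0
tool_pos: [0.614, -0.162, 0.0451]
orientation: [-2.321, -2.118, -0.0]
ft_force: [-1.0, -0.5, -2.9]
gripper_width: 0.0332
```

Call:
step_arm --rows '[{"tx":0,"ty":0,"tz":0,"twist":0}]'

```text
time_s: 18.1
tool_pos: [0.6139, -0.1622, 0.0452]
orientation: [-2.321, -2.117, 0.0]
ft_force: [-0.3, 1.0, -2.2]
gripper_width: 0.0331
```

```bash
python3 -c "
from h import *
x,y=cw(.046,-.032);print(mv(x,y,.0385))"
```

```text
[-0.  -0.5  6.7]
```

Call:
step_arm --rows '[{"tx":0,"ty":0,"tz":6,"twist":0},{"tx":0,"ty":0,"tz":0,"twist":0}]'

```text
time_s: 18.3
tool_pos: [0.6142, -0.1625, 0.0396]
orientation: [2.321, 2.117, 0.001]
ft_force: [0.3, -0.0, -2.7]
gripper_width: 0.0333
```

Call:
step_arm --rows '[{"tx":0,"ty":0,"tz":0,"twist":0},{"tx":0,"ty":0,"tz":0,"twist":0},{"tx":0,"ty":0,"tz":0,"twist":0}]' --grip 0.58

```text
time_s: 18.6
tool_pos: [0.6143, -0.1627, 0.0398]
orientation: [2.32, 2.116, 0.001]
ft_force: [-0.9, 0.6, 0.3]
gripper_width: 0.0498
```

Call:
step_arm --rows '[{"tx":0,"ty":0,"tz":-20,"twist":0},{"tx":0,"ty":0,"tz":-40,"twist":0},{"tx":0,"ty":0,"tz":-40,"twist":0},{"tx":0,"ty":0,"tz":-40,"twist":0},{"tx":0,"ty":0,"tz":-35,"twist":0}]'

```text
time_s: 19.1
tool_pos: [0.6141, -0.1626, 0.2169]
orientation: [2.32, 2.116, 0.001]
ft_force: [0.2, -1.4, 0.2]
gripper_width: 0.0494
```

```bash
python3 -c "
from h import *
print(mv(.4149,.3575,.2),mv(.43,.23,.2))"
```

```text
[ 499.6 -246.1   16.1] [ 374.  -219.4   16.3]
```

Call:
step_arm --rows '[{"tx":44,"ty":-24,"tz":0,"twist":0},{"tx":44,"ty":-24,"tz":0,"twist":0},{"tx":44,"ty":-24,"tz":0,"twist":0},{"tx":44,"ty":-24,"tz":0,"twist":0},{"tx":44,"ty":-24,"tz":0,"twist":0}]' --grip 0.8

```text
time_s: 19.6
tool_pos: [0.5139, 0.0686, 0.2146]
orientation: [2.321, 2.116, 0.001]
ft_force: [0.5, 0.6, 0.9]
gripper_width: 0.0681
```

Call:
step_arm --rows '[{"tx":44,"ty":-24,"tz":0,"twist":0},{"tx":44,"ty":-24,"tz":0,"twist":0},{"tx":44,"ty":-24,"tz":0,"twist":0},{"tx":40,"ty":-20,"tz":0,"twist":0},{"tx":0,"ty":0,"tz":0,"twist":4}]'

```text
time_s: 20.1
tool_pos: [0.437, 0.2507, 0.2148]
orientation: [-2.388, -2.04, -0.002]
ft_force: [1.5, -0.8, 1.0]
gripper_width: 0.0684
```

Call:
step_arm --rows '[{"tx":0,"ty":0,"tz":0,"twist":4},{"tx":0,"ty":0,"tz":0,"twist":0}]'

```text
time_s: 20.3
tool_pos: [0.4391, 0.2469, 0.2145]
orientation: [2.463, 1.95, 0.001]
ft_force: [0.0, -0.3, 0.2]
gripper_width: 0.0684
```

Run:
```python
from h import *
np.set_printoptions(precision=4,suppress=True)
c=cam("wrist");save(c,"w5",s=1.2)
print(px(c,(.4149,.3575,.042))*1.2,env.get_obs()["tool_pos"])
hsv=cv2.cvtColor(c["img"],cv2.COLOR_BGR2HSV)
m=cv2.inRange(hsv,(100,120,70),(125,255,255));n,l,s,ce=cv2.connectedComponentsWithStats(m);print(s[s[:,4]>200],ce[s[:,4]>200]*1.2)
```

```text
[243.4107  80.4511] [0.4392 0.2466 0.2144]
[[     0      0    512    384 194491]
 [   173     36     19     61   1000]
 [   212     38     19     60   1117]] [[307.2898 231.4343]
 [218.6808  78.5436]
 [265.2075  80.6492]]
```

View pics/w5.png

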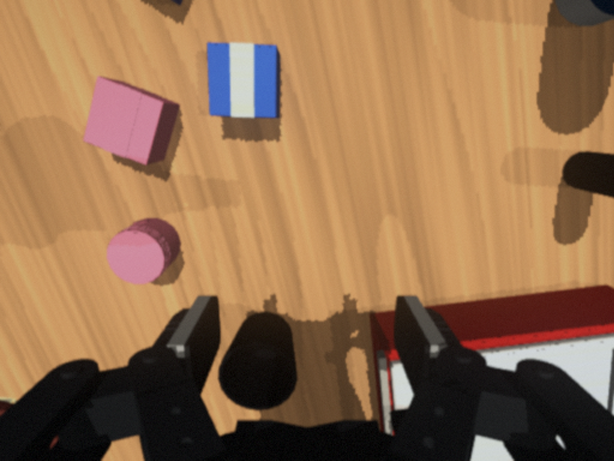

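The box is still at (242,80) and lines up with the jaws.

```bash
python3 -c "
from h import *
print(mv(.4149,.3575,.016))"
```

```text
[102.4 -49.1 198.4]
```

Call:
step_arm --rows '[{"tx":40,"ty":-20,"tz":0,"twist":0},{"tx":40,"ty":-19,"tz":10,"twist":0},{"tx":20,"ty":-9,"tz":30,"twist":0},{"tx":0,"ty":0,"tz":40,"twist":0},{"tx":0,"ty":0,"tz":30,"twist":0}]'

```text
time_s: 20.85
tool_pos: [0.4148, 0.355, 0.102]
orientation: [-2.46, -1.953, 0.001]
ft_force: [-0.1, -0.4, -0.3]
gripper_width: 0.068
```

Call:
step_arm --rows '[{"tx":0,"ty":0,"tz":10,"twist":0},{"tx":0,"ty":0,"tz":0,"twist":0}]'

```text
time_s: 21.05
tool_pos: [0.4148, 0.3541, 0.0931]
orientation: [-2.462, -1.95, 0.003]
ft_force: [0.2, -0.7, -0.3]
gripper_width: 0.0683
```

```bash
python3 -c "
from h import *
print(mv(.4149,.3575,.016))"
```

```text
[ 3.4 -0.6 77.1]
```

Call:
step_arm --rows '[{"tx":2.5,"ty":-0.5,"tz":30,"twist":0},{"tx":0,"ty":0,"tz":30,"twist":0},{"tx":0,"ty":0,"tz":14,"twist":0},{"tx":0,"ty":0,"tz":5,"twist":0},{"tx":0,"ty":0,"tz":0,"twist":0}]'

```text
time_s: 21.55
tool_pos: [0.4161, 0.3575, 0.0161]
orientation: [2.463, 1.95, 0.001]
ft_force: [0.4, -0.0, 0.8]
gripper_width: 0.0685
```

Call:
step_arm --rows '[{"tx":0,"ty":0,"tz":0,"twist":0},{"tx":0,"ty":0,"tz":0,"twist":0},{"tx":0,"ty":0,"tz":0,"twist":0},{"tx":0,"ty":0,"tz":0,"twist":0}]' --grip 0 --force 60

```text
time_s: 21.95
tool_pos: [0.4169, 0.3581, 0.0173]
orientation: [2.463, 1.95, 0.005]
ft_force: [-0.1, -0.0, 6.7]
gripper_width: 0.0512
```

Call:
step_arm --rows '[{"tx":0,"ty":0,"tz":-20,"twist":0},{"tx":0,"ty":0,"tz":-40,"twist":0},{"tx":0,"ty":0,"tz":-40,"twist":0},{"tx":0,"ty":0,"tz":-40,"twist":-4},{"tx":0,"ty":0,"tz":-40,"twist":-4}]'

```text
time_s: 22.45
tool_pos: [0.4154, 0.3573, 0.1975]
orientation: [2.318, 2.12, 0.002]
ft_force: [0.8, 0.4, -1.7]
gripper_width: 0.0507
```

Call:
step_arm --rows '[{"tx":0,"ty":0,"tz":0,"twist":0}]'

```text
time_s: 22.55
tool_pos: [0.418, 0.3587, 0.2022]
orientation: [2.317, 2.118, 0.015]
ft_force: [0.6, 0.3, -0.6]
gripper_width: 0.0507
```

```bash
python3 -c "
from h import *
x,y=cw(-.046,-.037);print(mv(x,y,.03))"
```

```text
[-506.8  147.8  170.7]
```

Call:
step_arm --rows '[{"tx":-48,"ty":14,"tz":0,"twist":0},{"tx":-48,"ty":14,"tz":0,"twist":0},{"tx":-48,"ty":14,"tz":0,"twist":0},{"tx":-48,"ty":14,"tz":0,"twist":0},{"tx":-48,"ty":14,"tz":0,"twist":0}]'

```text
time_s: 23.05
tool_pos: [0.463, 0.1101, 0.1949]
orientation: [2.321, 2.117, 0.0]
ft_force: [1.5, -0.2, -1.4]
gripper_width: 0.0506
```

Call:
step_arm --rows '[{"tx":-48,"ty":14,"tz":0,"twist":0},{"tx":-48,"ty":14,"tz":0,"twist":0},{"tx":-48,"ty":14,"tz":0,"twist":0},{"tx":-48,"ty":14,"tz":0,"twist":0},{"tx":-40,"ty":12,"tz":0,"twist":0}]'

```text
time_s: 23.55
tool_pos: [0.5094, -0.128, 0.1948]
orientation: [2.323, 2.115, 0.0]
ft_force: [0.7, 0.3, -1.6]
gripper_width: 0.0506
```

Call:
step_arm --rows '[{"tx":-20,"ty":6,"tz":0,"twist":0},{"tx":-10,"ty":3,"tz":10,"twist":0},{"tx":0,"ty":0,"tz":35,"twist":0},{"tx":0,"ty":0,"tz":10,"twist":0},{"tx":0,"ty":0,"tz":0,"twist":0}]'

```text
time_s: 24.05
tool_pos: [0.5143, -0.1543, 0.1377]
orientation: [-2.317, -2.115, 0.002]
ft_force: [-1.2, 1.2, -2.2]
gripper_width: 0.051
```

```bash
python3 -c "
from h import *
x,y=cw(-.046,-.036);print(mv(x,y,.026),R.from_rotvec(env.get_obs()['orientation']).as_matrix()[1,1])"
```

```text
[ -2.8   7.9 111.7] -0.09104821790709121
```

Call:
step_arm --rows '[{"tx":-2.5,"ty":7,"tz":25,"twist":0},{"tx":0,"ty":0,"tz":25,"twist":0},{"tx":0,"ty":0,"tz":25,"twist":0},{"tx":0,"ty":0,"tz":18,"twist":0},{"tx":0,"ty":0,"tz":10,"twist":0}]'

```text
time_s: 24.55
tool_pos: [0.5224, -0.1582, 0.0367]
orientation: [-2.32, -2.118, -0.0]
ft_force: [-0.2, 0.5, -1.3]
gripper_width: 0.0508
```

Call:
step_arm --rows '[{"tx":0,"ty":0,"tz":0,"twist":0}]'

```text
time_s: 24.65
tool_pos: [0.5222, -0.1584, 0.0368]
orientation: [-2.32, -2.117, 0.0]
ft_force: [-0.1, 0.4, -1.5]
gripper_width: 0.051
```

```bash
python3 -c "
from h import *
x,y=cw(-.046,-.036);print(mv(x,y,.026))"
```

```text
[ 0.8 -0.8 10.8]
```

Call:
step_arm --rows '[{"tx":0,"ty":0,"tz":8,"twist":0},{"tx":0,"ty":0,"tz":2,"twist":0},{"tx":0,"ty":0,"tz":0,"twist":0}]'

```text
time_s: 24.95
tool_pos: [0.5227, -0.1592, 0.0274]
orientation: [2.321, 2.117, 0.0]
ft_force: [0.5, -0.0, -3.3]
gripper_width: 0.0509
```

Call:
step_arm --rows '[{"tx":0,"ty":0,"tz":0,"twist":0},{"tx":0,"ty":0,"tz":0,"twist":0},{"tx":0,"ty":0,"tz":0,"twist":0}]' --grip 0.7

```text
time_s: 25.25
tool_pos: [0.5228, -0.1593, 0.0276]
orientation: [2.321, 2.116, 0.001]
ft_force: [-0.2, 0.0, 0.7]
gripper_width: 0.0598
```

Call:
step_arm --rows '[{"tx":0,"ty":0,"tz":-20,"twist":0},{"tx":0,"ty":0,"tz":-40,"twist":0},{"tx":0,"ty":0,"tz":-45,"twist":0},{"tx":0,"ty":0,"tz":-45,"twist":0},{"tx":0,"ty":0,"tz":-45,"twist":0}]'

```text
time_s: 25.75
tool_pos: [0.5223, -0.159, 0.2242]
orientation: [2.321, 2.117, 0.0]
ft_force: [0.3, -0.4, 0.2]
gripper_width: 0.0603
```

Call:
step_arm --rows '[{"tx":-30,"ty":30,"tz":-30,"twist":0},{"tx":-20,"ty":20,"tz":0,"twist":0},{"tx":0,"ty":0,"tz":0,"twist":0},{"tx":0,"ty":0,"tz":0,"twist":0}]'

```text
time_s: 26.15
tool_pos: [0.5665, -0.2125, 0.2504]
orientation: [-2.321, -2.116, 0.0]
ft_force: [-0.2, 0.2, 0.5]
gripper_width: 0.0598
```

Run:
```python
from h import *
np.set_printoptions(precision=4,suppress=True)
c=cam("wrist");save(c,"w6",s=1.5);print(env.get_obs()["tool_pos"])
save(cam("scene"),"s6");save(cam("side"),"d6")
a=load("s6")["img"][150:280,50:300];b=load("d6")["img"][170:310,235:390]
cv2.imwrite("pics/c6.png",np.vstack([cv2.resize(a,(560,291),interpolation=3),cv2.resize(b[:85],(560,307),interpolation=3)]))
```

```text
[ 0.5663 -0.212   0.2506]
```

View pics/w6.png

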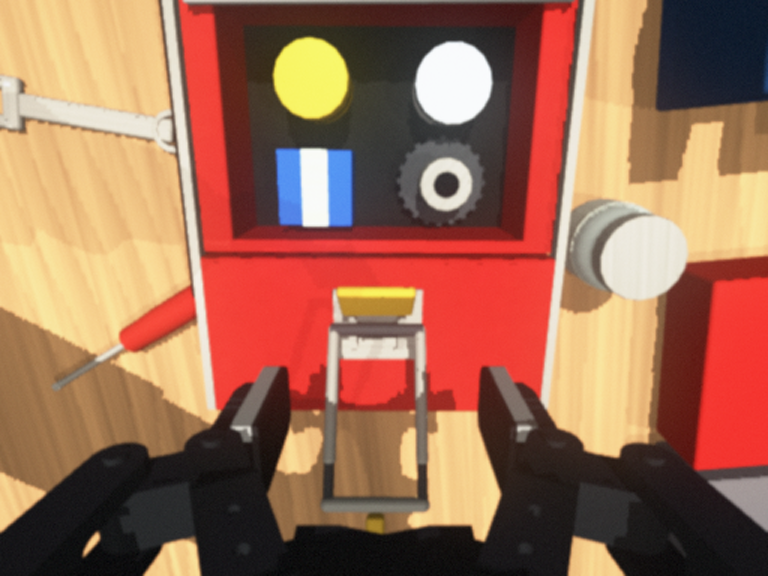

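All four parts stand upright in the bay: filter (311,78), piston (453,83), box (314,187) and gear (441,183). Next is the cover, starting at the near lug with the fingers shut.

```bash
cat >> h.py <<'E'
def tc():
    p=env.get_obs()["tool_pos"];d=p[:2]-C0;c,s=np.cos(YAW),np.sin(YAW)
    return np.round([1e3*(c*d[0]+s*d[1]),1e3*(-s*d[0]+c*d[1]),p[2]*1e3],1)
E
python3 -c "
from h import *
x,y=cw(-.106,.218);print(tc(),mv(x,y,.096))"
```

```text
[  3.7 -85.6 250.9] [ 303.8 -108.8  155. ]
```

Call:
step_arm --rows '[{"tx":45,"ty":-16,"tz":0,"twist":0},{"tx":45,"ty":-16,"tz":0,"twist":0},{"tx":45,"ty":-16,"tz":0,"twist":0},{"tx":45,"ty":-16,"tz":0,"twist":0},{"tx":45,"ty":-16,"tz":0,"twist":0}]' --grip 0

```text
time_s: 26.8
tool_pos: [0.5063, 0.0213, 0.251]
orientation: [2.321, 2.117, 0.001]
ft_force: [0.7, 0.8, 0.4]
gripper_width: 0.0
```

Call:
step_arm --rows '[{"tx":45,"ty":-16,"tz":0,"twist":0},{"tx":34,"ty":-12,"tz":0,"twist":0},{"tx":5,"ty":0,"tz":40,"twist":0},{"tx":0,"ty":0,"tz":40,"twist":0},{"tx":0,"ty":0,"tz":20,"twist":0}]'

```text
time_s: 27.3
tool_pos: [0.4853, 0.1064, 0.1477]
orientation: [-2.318, -2.118, 0.003]
ft_force: [-0.8, 0.1, -0.4]
gripper_width: -0.0005
```

Call:
step_arm --rows '[{"tx":0,"ty":0,"tz":0,"twist":0}]'

```text
time_s: 27.4
tool_pos: [0.4849, 0.106, 0.1479]
orientation: [-2.318, -2.116, 0.005]
ft_force: [-0.4, -0.5, 0.0]
gripper_width: 0.0002
```

```bash
python3 -c "
from h import *
x,y=cw(-.106,.216);print(tc(),mv(x,y,.096),env.get_obs()['gripper_width'])"
```

```text
[-107.1  222.9  147.9] [-6.9  1.4 51.9] 0.0001615074673272068
```

Call:
step_arm --rows '[{"tx":0,"ty":1,"tz":25,"twist":0},{"tx":0,"ty":0,"tz":20,"twist":0},{"tx":0,"ty":0,"tz":7,"twist":0},{"tx":0,"ty":0,"tz":0,"twist":0}]'

```text
time_s: 27.8
tool_pos: [0.4883, 0.1053, 0.0994]
orientation: [-2.321, -2.117, 0.0]
ft_force: [-0.5, -0.3, 0.2]
gripper_width: 0.0001
```

Call:
step_arm --rows '[{"tx":-8,"ty":0,"tz":0,"twist":0},{"tx":-8,"ty":0,"tz":0,"twist":0},{"tx":-5,"ty":0,"tz":0,"twist":0}]'

```text
time_s: 28.1
tool_pos: [0.4871, 0.0833, 0.1]
orientation: [2.321, 2.116, 0.001]
ft_force: [0.3, 0.4, 0.7]
gripper_width: -0.0002
```

Call:
step_arm --rows '[{"tx":-4,"ty":0,"tz":0,"twist":0}]'

```text
time_s: 28.2
tool_pos: [0.4865, 0.0795, 0.0996]
orientation: [2.322, 2.116, 0.001]
ft_force: [-0.0, -0.3, -0.2]
gripper_width: -0.0001
```

Call:
step_arm --rows '[{"tx":-4,"ty":0,"tz":0,"twist":0}]'

```text
time_s: 28.3
tool_pos: [0.4858, 0.0767, 0.0995]
orientation: [-2.32, -2.116, -0.003]
ft_force: [-2.1, 8.6, 4.1]
gripper_width: -0.0003
```

```bash
python3 -c "
from h import *
print(tc(),env.get_obs()['ft_force'])"
```

```text
[-103.4  193.8   99.5] [-2.14009867  8.57519096  4.08643747]
```

Call:
step_arm --rows '[{"tx":-6,"ty":0,"tz":0,"twist":0},{"tx":-6,"ty":0,"tz":0,"twist":0},{"tx":-5,"ty":0,"tz":0,"twist":0}]'

```text
time_s: 28.6
tool_pos: [0.4831, 0.0605, 0.0988]
orientation: [-2.318, -2.115, -0.001]
ft_force: [-5.9, 8.1, 3.2]
gripper_width: -0.0003
```

Call:
step_arm --rows '[{"tx":25,"ty":0,"tz":0,"twist":0},{"tx":22,"ty":40,"tz":0,"twist":0},{"tx":0,"ty":45,"tz":0,"twist":0},{"tx":0,"ty":45,"tz":0,"twist":0},{"tx":0,"ty":45,"tz":0,"twist":0}]'

```text
time_s: 29.1
tool_pos: [0.6646, 0.09, 0.0988]
orientation: [2.321, 2.117, 0.0]
ft_force: [0.5, 0.9, 0.5]
gripper_width: -0.0002
```

Call:
step_arm --rows '[{"tx":0,"ty":32,"tz":0,"twist":0},{"tx":0,"ty":0,"tz":0,"twist":0}]'

```text
time_s: 29.3
tool_pos: [0.6971, 0.0859, 0.0964]
orientation: [-2.322, -2.115, 0.002]
ft_force: [0.3, 0.6, -1.3]
gripper_width: 0.0003
```

```bash
python3 -c "
from h import *
print(tc(),env.get_obs()['ft_force'])"
```

```text
[106.  222.8  96.4] [ 0.32948626  0.58343554 -1.30523761]
```

Call:
step_arm --rows '[{"tx":-18,"ty":0,"tz":0,"twist":0},{"tx":-9,"ty":0,"tz":0,"twist":0},{"tx":-8,"ty":0,"tz":0,"twist":0},{"tx":-7,"ty":0,"tz":0,"twist":0},{"tx":-7,"ty":0,"tz":0,"twist":0}]'

```text
time_s: 29.8
tool_pos: [0.6909, 0.0394, 0.1003]
orientation: [2.32, 2.118, 0.008]
ft_force: [8.2, 9.8, -1.5]
gripper_width: -0.0002
```

```bash
python3 -c "
from h import *
print(tc(),env.get_obs()['ft_force'])"
```

```text
[104.2 176.  100.3] [ 8.24323047  9.75054464 -1.45265683]
```

Call:
step_arm --rows '[{"tx":-8,"ty":0,"tz":0,"twist":0},{"tx":-8,"ty":0,"tz":0,"twist":0},{"tx":15,"ty":0,"tz":0,"twist":0},{"tx":20,"ty":-32,"tz":0,"twist":0},{"tx":0,"ty":-45,"tz":0,"twist":0}]'

```text
time_s: 30.3
tool_pos: [0.6145, 0.066, 0.0988]
orientation: [2.32, 2.118, 0.001]
ft_force: [-0.6, 0.8, 1.6]
gripper_width: -0.0001
```

Call:
step_arm --rows '[{"tx":0,"ty":-45,"tz":0,"twist":0},{"tx":0,"ty":-45,"tz":0,"twist":0},{"tx":0,"ty":-45,"tz":0,"twist":0},{"tx":0,"ty":0,"tz":0,"twist":0}]'

```text
time_s: 30.7
tool_pos: [0.4741, 0.0782, 0.0976]
orientation: [-2.318, -2.116, 0.005]
ft_force: [0.2, -0.8, 0.1]
gripper_width: 0.0002
```

```bash
python3 -c "
from h import *
print(tc(),env.get_obs()['ft_force'])"
```

```text
[-115.2  194.3   97.6] [ 0.21602699 -0.77249581  0.12864078]
```

Call:
step_arm --rows '[{"tx":-14,"ty":8,"tz":0,"twist":0},{"tx":-9,"ty":0,"tz":0,"twist":0},{"tx":-9,"ty":0,"tz":0,"twist":0},{"tx":-9,"ty":0,"tz":0,"twist":0},{"tx":-8,"ty":0,"tz":0,"twist":0}]'

```text
time_s: 31.2
tool_pos: [0.484, 0.0274, 0.0987]
orientation: [-2.318, -2.114, -0.001]
ft_force: [-6.0, 9.3, 1.6]
gripper_width: -0.0
```

```bash
python3 - <<'E'
from h import *
print(tc(),env.get_obs()['ft_force'])
a=cam("scene");save(a,"s7")
for x in(-.106,.106):
  for r in (.1,.12): print(x,r,px(a,np.r_[cw(x,.029+r),.114]))
E
python3 - <<'E'
import sys;sys.path.insert(0,'.')
from h import *
a=load("s7");cv2.imwrite("pics/c7.png",cv2.resize(a["img"][140:270,80:300],None,fx=3.4,fy=3.4,interpolation=3))
E
```

```text
[-100.6  144.6   98.7] [-6.0161645   9.26161024  1.57421732]
-0.106 0.1 [234.9272944  166.93465608]
-0.106 0.12 [242.85655521 166.89639814]
0.106 0.1 [232.27522338 232.50964548]
0.106 0.12 [241.45410032 232.45477359]
```

View pics/c7.png

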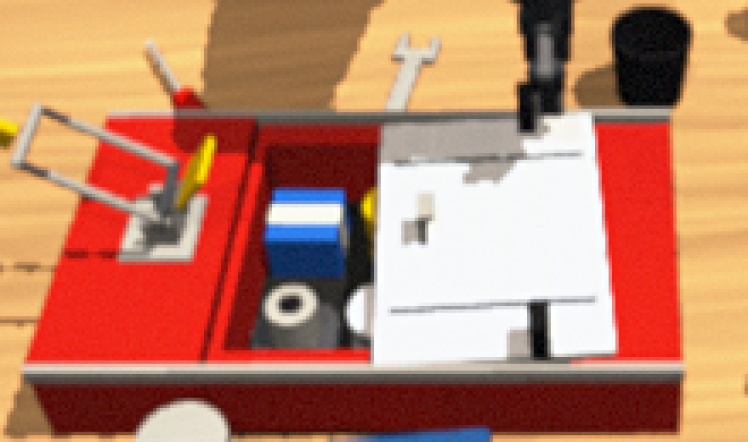

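Call:
step_arm --rows '[{"tx":16,"ty":0,"tz":0,"twist":0},{"tx":18,"ty":33,"tz":0,"twist":0},{"tx":0,"ty":45,"tz":0,"twist":0},{"tx":0,"ty":45,"tz":0,"twist":0},{"tx":0,"ty":45,"tz":0,"twist":0}]'

```text
time_s: 31.75
tool_pos: [0.6576, 0.0443, 0.0985]
orientation: [2.321, 2.116, 0.0]
ft_force: [1.0, 0.1, 1.8]
gripper_width: 0.0005
```

Call:
step_arm --rows '[{"tx":0,"ty":36,"tz":0,"twist":0},{"tx":0,"ty":0,"tz":0,"twist":0},{"tx":-12,"ty":0,"tz":0,"twist":0}]'

```text
time_s: 32.05
tool_pos: [0.69, 0.03, 0.0973]
orientation: [-2.32, -2.117, 0.002]
ft_force: [-0.3, -0.4, 0.1]
gripper_width: 0.0004
```

Call:
step_arm --rows '[{"tx":-8,"ty":0,"tz":0,"twist":0},{"tx":-8,"ty":0,"tz":0,"twist":0},{"tx":-8,"ty":0,"tz":0,"twist":0},{"tx":-8,"ty":0,"tz":0,"twist":0},{"tx":-7,"ty":0,"tz":0,"twist":0}]'

```text
time_s: 32.55
tool_pos: [0.6867, -0.0076, 0.1003]
orientation: [2.32, 2.118, 0.009]
ft_force: [9.7, 9.2, -4.1]
gripper_width: -0.0001
```

```bash
python3 -c "
from h import *
print(tc(),env.get_obs()['ft_force'])"
```

```text
[104.5 128.7 100.3] [ 9.74768205  9.15650535 -4.123369  ]
```

Call:
step_arm --rows '[{"tx":15,"ty":0,"tz":0,"twist":0},{"tx":18,"ty":-32,"tz":0,"twist":0},{"tx":0,"ty":-45,"tz":0,"twist":0},{"tx":0,"ty":-45,"tz":0,"twist":0},{"tx":0,"ty":-45,"tz":0,"twist":0}]'

```text
time_s: 33.05
tool_pos: [0.5203, 0.0402, 0.0991]
orientation: [2.32, 2.117, 0.0]
ft_force: [-0.4, -0.7, 1.6]
gripper_width: -0.0
```

Call:
step_arm --rows '[{"tx":0,"ty":-38,"tz":0,"twist":0},{"tx":0,"ty":0,"tz":0,"twist":0},{"tx":-12,"ty":0,"tz":0,"twist":0}]'

```text
time_s: 33.35
tool_pos: [0.4832, 0.0319, 0.0997]
orientation: [2.318, 2.118, 0.002]
ft_force: [0.4, -0.4, 0.6]
gripper_width: -0.0002
```

Call:
step_arm --rows '[{"tx":-8,"ty":0,"tz":0,"twist":0},{"tx":-8,"ty":0,"tz":0,"twist":0},{"tx":-8,"ty":0,"tz":0,"twist":0},{"tx":-8,"ty":0,"tz":0,"twist":0},{"tx":-6,"ty":0,"tz":0,"twist":0}]'

```text
time_s: 33.85
tool_pos: [0.4796, -0.0064, 0.0985]
orientation: [-2.318, -2.114, -0.0]
ft_force: [-3.9, 7.6, 0.8]
gripper_width: -0.0004
```

```bash
python3 -c "
from h import *
print(tc(),env.get_obs()['ft_force'])"
```

```text
[-101.9  110.6   98.5] [-3.89754539  7.64617329  0.81662451]
```

Call:
step_arm --rows '[{"tx":16,"ty":0,"tz":0,"twist":0},{"tx":18,"ty":34,"tz":0,"twist":0},{"tx":0,"ty":45,"tz":0,"twist":0},{"tx":0,"ty":45,"tz":0,"twist":0},{"tx":0,"ty":45,"tz":0,"twist":0}]'

```text
time_s: 34.35
tool_pos: [0.6543, 0.0105, 0.0984]
orientation: [2.321, 2.116, 0.0]
ft_force: [0.0, -0.3, 0.8]
gripper_width: 0.0003
```

Call:
step_arm --rows '[{"tx":0,"ty":37,"tz":0,"twist":0},{"tx":0,"ty":0,"tz":0,"twist":0},{"tx":-12,"ty":0,"tz":0,"twist":0}]'

```text
time_s: 34.65
tool_pos: [0.6879, -0.0039, 0.0972]
orientation: [-2.319, -2.117, 0.002]
ft_force: [-0.1, -0.1, 0.1]
gripper_width: 0.0005
```

Call:
step_arm --rows '[{"tx":-8,"ty":0,"tz":0,"twist":0},{"tx":-8,"ty":0,"tz":0,"twist":0},{"tx":-8,"ty":0,"tz":0,"twist":0},{"tx":-8,"ty":0,"tz":0,"twist":0},{"tx":-7,"ty":0,"tz":0,"twist":0}]'

```text
time_s: 35.15
tool_pos: [0.6845, -0.0418, 0.1002]
orientation: [2.32, 2.117, 0.008]
ft_force: [7.3, 9.1, -3.5]
gripper_width: -0.0002
```

```bash
python3 -c "
from h import *
print(tc(),env.get_obs()['ft_force'])"
```

```text
[105.5  94.5 100.2] [ 7.31847939  9.14127956 -3.46289371]
```

Near goes to about 77.

Call:
step_arm --rows '[{"tx":15,"ty":0,"tz":0,"twist":0},{"tx":18,"ty":-32,"tz":0,"twist":0},{"tx":0,"ty":-45,"tz":0,"twist":0},{"tx":0,"ty":-45,"tz":0,"twist":0},{"tx":0,"ty":-45,"tz":0,"twist":0}]'

```text
time_s: 35.65
tool_pos: [0.5182, 0.0063, 0.0991]
orientation: [2.32, 2.117, -0.0]
ft_force: [0.1, 0.4, 1.2]
gripper_width: -0.0
```

Call:
step_arm --rows '[{"tx":0,"ty":-40,"tz":0,"twist":0},{"tx":0,"ty":0,"tz":0,"twist":0},{"tx":-12,"ty":0,"tz":0,"twist":0}]'

```text
time_s: 35.95
tool_pos: [0.479, -0.0019, 0.0996]
orientation: [2.318, 2.117, 0.002]
ft_force: [0.3, -0.1, 0.9]
gripper_width: 0.0002
```

Call:
step_arm --rows '[{"tx":-8,"ty":0,"tz":0,"twist":0},{"tx":-8,"ty":0,"tz":0,"twist":0},{"tx":-8,"ty":0,"tz":0,"twist":0},{"tx":-8,"ty":0,"tz":0,"twist":0},{"tx":-6,"ty":0,"tz":0,"twist":0}]'

```text
time_s: 36.45
tool_pos: [0.4754, -0.0401, 0.0984]
orientation: [-2.318, -2.114, -0.0]
ft_force: [-6.3, 8.5, 1.3]
gripper_width: -0.0002
```

```bash
python3 -c "
from h import *
print(tc(),env.get_obs()['ft_force'])"
```

```text
[-102.9   76.6   98.4] [-6.30691833  8.49356402  1.32619627]
```

Call:
step_arm --rows '[{"tx":16,"ty":0,"tz":0,"twist":0},{"tx":18,"ty":35,"tz":0,"twist":0},{"tx":0,"ty":45,"tz":0,"twist":0},{"tx":0,"ty":45,"tz":0,"twist":0},{"tx":0,"ty":45,"tz":0,"twist":0}]'

```text
time_s: 36.95
tool_pos: [0.6512, -0.0233, 0.0984]
orientation: [2.321, 2.116, 0.0]
ft_force: [0.2, -0.9, 0.4]
gripper_width: 0.0002
```

Call:
step_arm --rows '[{"tx":0,"ty":37,"tz":0,"twist":0},{"tx":0,"ty":0,"tz":0,"twist":0},{"tx":-12,"ty":0,"tz":0,"twist":0}]'

```text
time_s: 37.25
tool_pos: [0.6846, -0.0376, 0.0972]
orientation: [-2.319, -2.117, 0.002]
ft_force: [-0.1, 0.5, 0.1]
gripper_width: -0.0003
```

Call:
step_arm --rows '[{"tx":-8,"ty":0,"tz":0,"twist":0},{"tx":-8,"ty":0,"tz":0,"twist":0},{"tx":-8,"ty":0,"tz":0,"twist":0},{"tx":-8,"ty":0,"tz":0,"twist":0},{"tx":-7,"ty":0,"tz":0,"twist":0}]'

```text
time_s: 37.75
tool_pos: [0.6812, -0.0756, 0.1002]
orientation: [2.32, 2.118, 0.008]
ft_force: [7.9, 9.2, -4.0]
gripper_width: 0.0002
```

```bash
python3 -c "
from h import *
print(tc(),env.get_obs()['ft_force'])"
```

```text
[105.4  60.6 100.2] [ 7.9268195   9.18964608 -3.95019694]
```

Call:
step_arm --rows '[{"tx":15,"ty":0,"tz":0,"twist":0},{"tx":18,"ty":-32,"tz":0,"twist":0},{"tx":0,"ty":-45,"tz":0,"twist":0},{"tx":0,"ty":-45,"tz":0,"twist":0},{"tx":0,"ty":-45,"tz":0,"twist":0}]'

```text
time_s: 38.25
tool_pos: [0.5151, -0.0275, 0.0991]
orientation: [2.32, 2.116, -0.0]
ft_force: [0.2, 0.1, 0.9]
gripper_width: 0.0002
```

Call:
step_arm --rows '[{"tx":0,"ty":-41,"tz":0,"twist":0},{"tx":0,"ty":0,"tz":0,"twist":0},{"tx":-12,"ty":0,"tz":0,"twist":0}]'

```text
time_s: 38.55
tool_pos: [0.4747, -0.0356, 0.0997]
orientation: [2.319, 2.117, 0.002]
ft_force: [0.6, 0.4, 0.4]
gripper_width: -0.0003
```

Call:
step_arm --rows '[{"tx":-8,"ty":0,"tz":0,"twist":0},{"tx":-8,"ty":0,"tz":0,"twist":0},{"tx":-6,"ty":0,"tz":0,"twist":0},{"tx":-6,"ty":0,"tz":0,"twist":0},{"tx":-2,"ty":0,"tz":0,"twist":0}]'

```text
time_s: 39.05
tool_pos: [0.4723, -0.0661, 0.0986]
orientation: [-2.319, -2.114, -0.0]
ft_force: [-5.7, 6.8, 2.8]
gripper_width: 0.0003
```

Call:
step_arm --rows '[{"tx":-2,"ty":0,"tz":0,"twist":0},{"tx":-2,"ty":0,"tz":0,"twist":0}]'

```text
time_s: 39.25
tool_pos: [0.4721, -0.0676, 0.0988]
orientation: [-2.315, -2.114, -0.007]
ft_force: [-3.9, 26.2, 9.3]
gripper_width: 0.0001
```

```bash
python3 -c "
from h import *
print(tc(),env.get_obs()['ft_force'])"
```

```text
[-103.6   48.9   98.8] [-3.9026315  26.22210637  9.32069835]
```

Call:
step_arm --rows '[{"tx":16,"ty":0,"tz":0,"twist":0},{"tx":16,"ty":35,"tz":0,"twist":0},{"tx":0,"ty":45,"tz":0,"twist":0},{"tx":0,"ty":45,"tz":0,"twist":0},{"tx":0,"ty":45,"tz":0,"twist":0}]'

```text
time_s: 39.75
tool_pos: [0.6472, -0.0549, 0.0984]
orientation: [2.321, 2.116, -0.0]
ft_force: [-0.3, -1.0, 1.0]
gripper_width: -0.0004
```

Call:
step_arm --rows '[{"tx":0,"ty":37,"tz":0,"twist":0},{"tx":0,"ty":0,"tz":0,"twist":0},{"tx":-12,"ty":0,"tz":0,"twist":0},{"tx":-8,"ty":0,"tz":0,"twist":0}]'

```text
time_s: 40.15
tool_pos: [0.6794, -0.0781, 0.099]
orientation: [-2.321, -2.117, -0.001]
ft_force: [7.5, 9.3, -3.7]
gripper_width: -0.0003
```

Call:
step_arm --rows '[{"tx":-4,"ty":0,"tz":0,"twist":0},{"tx":-3,"ty":0,"tz":0,"twist":0}]'

```text
time_s: 40.35
tool_pos: [0.6789, -0.0837, 0.0996]
orientation: [-2.321, -2.117, -0.006]
ft_force: [4.8, 7.4, -3.9]
gripper_width: -0.0
```

```bash
python3 -c "
from h import *
print(tc(),env.get_obs()['ft_force'])"
```

```text
[103.8  52.2  99.6] [ 4.80637353  7.42200038 -3.89868482]
```

Call:
step_arm --rows '[{"tx":-2,"ty":0,"tz":0,"twist":0},{"tx":-2,"ty":0,"tz":0,"twist":0}]'

```text
time_s: 40.55
tool_pos: [0.6787, -0.0874, 0.0999]
orientation: [2.321, 2.118, 0.006]
ft_force: [5.3, 8.1, -3.1]
gripper_width: 0.0001
```

Call:
step_arm --rows '[{"tx":-1.5,"ty":0,"tz":0,"twist":0}]'

```text
time_s: 40.65
tool_pos: [0.6786, -0.088, 0.1001]
orientation: [-2.319, -2.118, -0.009]
ft_force: [6.5, 15.2, -1.4]
gripper_width: 0.0001
```

```bash
python3 -c "
from h import *
print(tc(),env.get_obs()['ft_force'])"
```

```text
[104.   48.  100.1] [ 6.49167179 15.21451985 -1.40524565]
```

Call:
step_arm --rows '[{"tx":-2,"ty":0,"tz":0,"twist":0},{"tx":0,"ty":0,"tz":0,"twist":0}]'

```text
time_s: 40.85
tool_pos: [0.6786, -0.0881, 0.1001]
orientation: [-2.317, -2.118, -0.012]
ft_force: [6.7, 19.9, -0.4]
gripper_width: -0.0003
```

Call:
step_arm --rows '[{"tx":15,"ty":0,"tz":0,"twist":0},{"tx":10,"ty":0,"tz":-40,"twist":0},{"tx":0,"ty":0,"tz":-40,"twist":0},{"tx":0,"ty":0,"tz":-40,"twist":0},{"tx":0,"ty":0,"tz":-40,"twist":0}]'

```text
time_s: 41.35
tool_pos: [0.6795, -0.0672, 0.2618]
orientation: [2.321, 2.115, 0.0]
ft_force: [0.1, 0.6, -0.2]
gripper_width: -0.0001
```

```bash
python3 -c "
from h import *
print(tc())
x,y=cw(0,-.17);print(mv(x,y,.25))"
```

```text
[102.9  68.8 261.8]
[-238.6 -103.3   11.9]
```

Run:
```python
from h import *
from scipy.optimize import least_squares
np.set_printoptions(precision=4,suppress=True)
w,s,s0,d=load("w6"),load("s7"),load("scene0"),load("side0")
def geo(yh,lev,th):
    h=np.array([yh,.1]);piv=h+.02*np.array([np.cos(np.pi+.26-lev),np.sin(np.pi+.26-lev)])
    u=np.array([np.cos(th),np.sin(th)]);n=np.array([-u[1],u[0]])
    return dict(tip=h+.065*np.array([-np.cos(lev),np.sin(lev)]),bar=piv+.098*u,tab=piv+.119*u+.008*n,piv=piv)
O=[(w,"tip",(376/1.5,292/1.5)),(w,"bar",(376/1.5,504/1.5)),(s,"bar",(87.8,179.6)),(s0,"tab",(78,178)),(s0,"tip",(208/1.5,274/1.5)),(d,"tab",(546/1.5,379/1.5)),(d,"tip",(498/1.5,345/1.5))]
def f(q):
    g=geo(*q[:3]);return np.concatenate([px(c,np.r_[cw(q[3],g[k][0]),g[k][1]])-uv for c,k,uv in O])
r=least_squares(f,[-.133,2.3,2.5,0],loss="soft_l1");print(r.x,f(r.x).reshape(-1,2))
g=geo(*r.x[:3]);print({k:(v) for k,v in g.items()});print(cw(r.x[3],g["tab"][0]))
```

```text
[-0.1245  2.2318  2.5426 -0.0008] [[-0.0441  0.6309]
 [-0.1303 -0.345 ]
 [-0.2802 -0.0844]
 [-0.9018 -0.1161]
 [ 1.0791  3.6331]
 [-0.0799 -0.2656]
 [-1.0834 -1.5326]]
{'tip': array([-0.0845,  0.1513]), 'bar': array([-0.1976,  0.1737]), 'tab': array([-0.2194,  0.1789]), 'piv': array([-0.1166,  0.1184])}
[ 0.5492 -0.3444]
```

```bash
python3 -c "
from h import *
x,y=cw(-.001,-.2194);print(mv(x,y,.23))"
```

```text
[-288.  -104.4   31.9]
```

Call:
step_arm --rows '[{"tx":-45,"ty":-16,"tz":0,"twist":0},{"tx":-45,"ty":-16,"tz":0,"twist":0},{"tx":-45,"ty":-16,"tz":0,"twist":0},{"tx":-45,"ty":-16,"tz":0,"twist":0},{"tx":-45,"ty":-16,"tz":0,"twist":0}]' --grip 0.32

```text
time_s: 41.85
tool_pos: [0.5782, -0.2852, 0.2601]
orientation: [2.321, 2.115, -0.001]
ft_force: [0.1, -1.1, -0.3]
gripper_width: 0.0275
```

Call:
step_arm --rows '[{"tx":-38,"ty":-14,"tz":10,"twist":0},{"tx":-20,"ty":-8,"tz":10,"twist":0},{"tx":-4,"ty":-1,"tz":8,"twist":0},{"tx":0,"ty":0,"tz":0,"twist":0},{"tx":0,"ty":0,"tz":0,"twist":0}]'

```text
time_s: 42.35
tool_pos: [0.5517, -0.3421, 0.2316]
orientation: [2.32, 2.117, 0.0]
ft_force: [-0.3, 0.7, 0.0]
gripper_width: 0.0277
```

Run:
```python
from h import *
c=cam("wrist");save(c,"w8",s=1.5);x,y=cw(-.001,-.2194);print(tc(),mv(x,y,.169),px(c,[x,y,.179])*1.5)
x,y=cw(-.001,-.1976);print(px(c,[x,y,.1737])*1.5)
```

```text
[   1.8 -216.8  231.8] [-2.6 -2.8 62.8] [379.87586564 333.02488765]
[380.00092818 281.10682522]
```

View pics/w8.png

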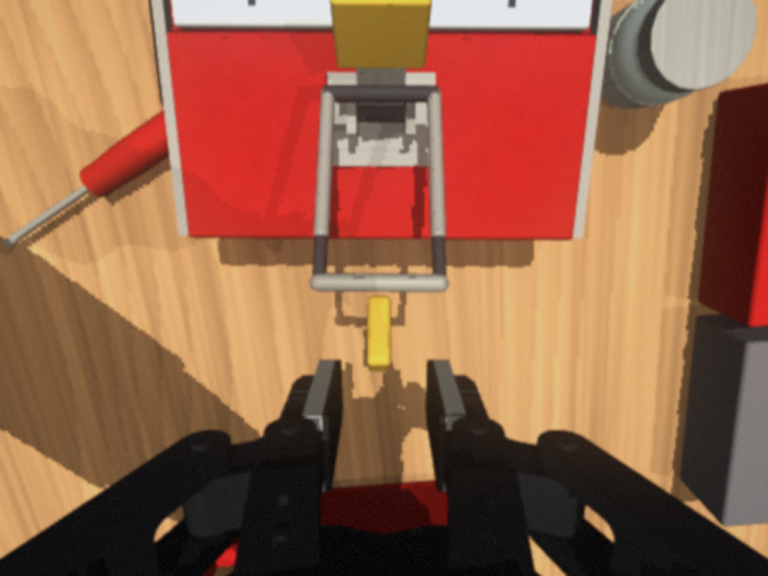

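The bar is at (380,282) and the tab at (378,333), both as predicted. I will descend and pinch.

Call:
step_arm --rows '[{"tx":-2.5,"ty":-3,"tz":20,"twist":0},{"tx":0,"ty":0,"tz":20,"twist":0},{"tx":0,"ty":0,"tz":15,"twist":0},{"tx":0,"ty":0,"tz":7,"twist":0},{"tx":0,"ty":0,"tz":0,"twist":0}]'

```text
time_s: 42.9
tool_pos: [0.5483, -0.3444, 0.1682]
orientation: [-2.319, -2.117, 0.0]
ft_force: [-0.3, 1.0, 0.4]
gripper_width: 0.0272
```

```bash
python3 -c "
from h import *
x,y=cw(-.001,-.2194);print(tc(),mv(x,y,.169),env.get_obs()['ft_force'])"
```

```text
[  -1.7 -219.5  168.2] [ 0.1  0.7 -0.8] [-0.28605154  0.96332871  0.44980151]
```

Call:
step_arm --rows '[{"tx":0,"ty":0,"tz":0,"twist":0},{"tx":0,"ty":0,"tz":0,"twist":0},{"tx":0,"ty":0,"tz":0,"twist":0},{"tx":0,"ty":0,"tz":0,"twist":0}]' --grip 0 --force 30

```text
time_s: 43.3
tool_pos: [0.5489, -0.3455, 0.1697]
orientation: [2.32, 2.116, 0.001]
ft_force: [3.3, -0.6, 1.4]
gripper_width: 0.009
```

Call:
step_arm --rows '[{"tx":8.5,"ty":0,"tz":-12.3,"twist":0},{"tx":9.6,"ty":0,"tz":-11.2,"twist":0},{"tx":11.2,"ty":0,"tz":-9.8,"twist":0},{"tx":12.3,"ty":0,"tz":-8.6,"twist":0},{"tx":0,"ty":0,"tz":0,"twist":0}]'

```text
time_s: 43.8
tool_pos: [0.5528, -0.3018, 0.2123]
orientation: [2.319, 2.118, 0.001]
ft_force: [4.0, 2.1, -4.5]
gripper_width: 0.0094
```

```bash
python3 -c "
from h import *
t=tc();print(t,env.get_obs()['ft_force'],env.get_obs()['gripper_width'],np.hypot(t[1]+116.6,t[2]+10-118.4),np.arctan2(t[2]+10-118.4,t[1]+116.6))"
```

```text
[  -1.2 -176.7  212.3] [ 4.02346087  2.13193715 -4.47834138] 0.009375430694249723 120.03007956341611 2.095212620624725
```

Call:
step_arm --rows '[{"tx":27,"ty":0,"tz":-12,"twist":0},{"tx":29,"ty":0,"tz":-5,"twist":0},{"tx":29.5,"ty":0,"tz":2.5,"twist":0},{"tx":28,"ty":0,"tz":10,"twist":0},{"tx":0,"ty":0,"tz":0,"twist":0}]'

```text
time_s: 44.3
tool_pos: [0.5635, -0.1875, 0.2166]
orientation: [2.316, 2.12, 0.003]
ft_force: [4.4, 3.0, 8.0]
gripper_width: 0.009
```

```bash
python3 -c "
from h import *
t=tc();print(t,env.get_obs()['ft_force'],env.get_obs()['gripper_width'],np.hypot(t[1]+116.6,t[2]+10-118.4),np.arctan2(t[2]+10-118.4,t[1]+116.6))"
```

```text
[ -1.2 -61.9 216.6] [4.39884282 2.96345588 7.96329924] 0.009042063892915281 121.24079346490602 1.1027223357843277
```

Call:
step_arm --rows '[{"tx":24,"ty":0,"tz":17,"twist":0},{"tx":19,"ty":0,"tz":22.5,"twist":0},{"tx":13,"ty":0,"tz":26,"twist":0},{"tx":4.5,"ty":0,"tz":18,"twist":0},{"tx":0,"ty":0,"tz":0,"twist":0}]'

```text
time_s: 44.8
tool_pos: [0.5684, -0.1282, 0.1304]
orientation: [-2.317, -2.119, -0.003]
ft_force: [7.6, 3.5, 1.3]
gripper_width: 0.0093
```

```bash
python3 -c "
from h import *
t=tc();print(t,env.get_obs()['ft_force'],env.get_obs()['gripper_width'],np.hypot(t[1]+116.6,t[2]+10-118.4),np.arctan2(t[2]+10-118.4,t[1]+116.6))"
```

```text
[ -2.   -2.3 130.4] [7.63466732 3.50436709 1.33989806] 0.009286360904120532 116.39798108214764 0.1901505307623827
```

Call:
step_arm --rows '[{"tx":2,"ty":0,"tz":15,"twist":0},{"tx":0,"ty":0,"tz":12,"twist":0},{"tx":0,"ty":0,"tz":6,"twist":0},{"tx":0,"ty":0,"tz":0,"twist":0}]'

```text
time_s: 45.2
tool_pos: [0.5689, -0.1278, 0.0988]
orientation: [2.319, 2.118, 0.002]
ft_force: [6.7, 3.3, 0.5]
gripper_width: 0.0092
```

Call:
step_arm --rows '[{"tx":0,"ty":0,"tz":0,"twist":0},{"tx":0,"ty":0,"tz":0,"twist":0},{"tx":0,"ty":0,"tz":0,"twist":0}]' --grip 0.32

```text
time_s: 45.5
tool_pos: [0.568, -0.1285, 0.0988]
orientation: [-2.321, -2.117, 0.001]
ft_force: [-0.5, -0.0, 0.2]
gripper_width: 0.0275
```

Call:
step_arm --rows '[{"tx":0,"ty":0,"tz":-10,"twist":0},{"tx":0,"ty":0,"tz":-30,"twist":0},{"tx":0,"ty":0,"tz":-45,"twist":0},{"tx":0,"ty":0,"tz":-45,"twist":0},{"tx":-30,"ty":0,"tz":-10,"twist":0}]'

```text
time_s: 46.0
tool_pos: [0.5675, -0.1572, 0.2461]
orientation: [2.312, 2.116, 0.005]
ft_force: [0.6, -0.8, 0.4]
gripper_width: 0.0274
```

Call:
step_arm --rows '[{"tx":-40,"ty":0,"tz":0,"twist":0},{"tx":-40,"ty":0,"tz":0,"twist":0},{"tx":0,"ty":0,"tz":0,"twist":0}]'

```text
time_s: 46.3
tool_pos: [0.5574, -0.2423, 0.2392]
orientation: [2.325, 2.111, -0.001]
ft_force: [0.7, -0.2, -0.4]
gripper_width: 0.0274
```

Run:
```python
from h import *
print(tc())
c=cam("wrist");save(c,"w9");s=cam("scene");save(s,"s9");
cv2.imwrite("pics/m9.png",np.vstack([cv2.resize(c["img"][:270],(560,295),interpolation=3),cv2.resize(s["img"][160:250,100:270],(560,296),interpolation=3)]))
```

```text
[  -2.2 -117.1  239.2]
```

View pics/m9.png

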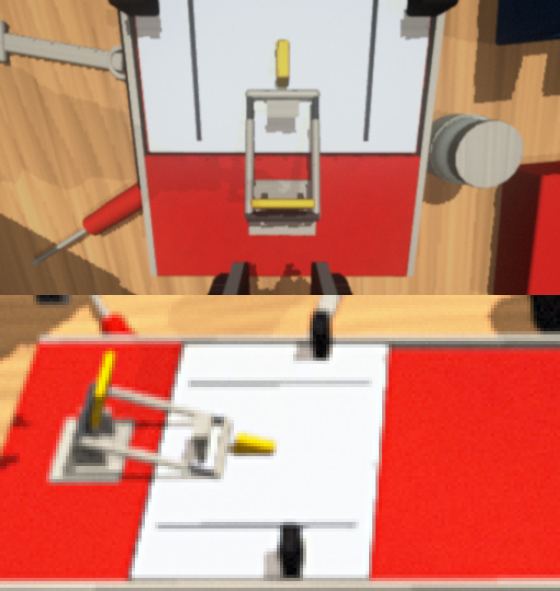

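The loop has been swung over. In the wrist view the bar at (283,93) lies beyond the keeper plate at (285,112). The lever tip at (282,203) is now near upright, so I will work out the lever angle and the bar position.

Run:
```python
from h import *
from scipy.optimize import least_squares
w,s=load("w9"),load("s9")
k=512/560; ks=170/560
def geo(yh,lev,th):
    h=np.array([yh,.1]);piv=h+.02*np.array([np.cos(np.pi+.26-lev),np.sin(np.pi+.26-lev)])
    u=np.array([np.cos(th),np.sin(th)]);n=np.array([-u[1],u[0]])
    return dict(tip=h+.065*np.array([-np.cos(lev),np.sin(lev)]),bar=piv+.098*u,tab=piv+.119*u+.008*n)
O=[(w,"tip",(282*k,202*k)),(w,"bar",(283*k,93*k)),(s,"bar",(100+222*ks,160+(447-295)*ks)),(s,"tab",(100+252*ks,160+(444-295)*ks)),(s,"tip",(100+109*ks,160+(353-295)*ks))]
f=lambda q:np.concatenate([px(c,np.r_[cw(q[3],geo(*q[:3])[n][0]),geo(*q[:3])[n][1]])-uv for c,n,uv in O])
r=least_squares(f,[-.125,1.8,-.2,0],loss="soft_l1");print(r.x,f(r.x).reshape(-1,2).round(1),geo(*r.x[:3]))
x,y=cw(-.001,-.06);print(mv(x,y,.146))
```

```text
[-1.25012043e-01  1.94448042e+00 -3.68327037e-01 -1.30865675e-03] [[ 0.4 -0.1]
 [-1.2 -0.1]
 [-0.1 -0.4]
 [ 0.2  0.5]
 [-1.4  5.7]] {'tip': array([-0.10128394,  0.16051427]), 'bar': array([-0.03131602,  0.08458549]), 'tab': array([-0.00884402,  0.08448778])}
[53.4  1.1 93.3]
```

Call:
step_arm --rows '[{"tx":40,"ty":1,"tz":0,"twist":0},{"tx":20,"ty":0,"tz":10,"twist":0},{"tx":0,"ty":0,"tz":35,"twist":0},{"tx":0,"ty":0,"tz":35,"twist":0},{"tx":0,"ty":0,"tz":13,"twist":0}]' --grip 0

```text
time_s: 46.9
tool_pos: [0.5634, -0.176, 0.1427]
orientation: [-2.316, -2.116, 0.002]
ft_force: [-0.2, 0.3, 0.0]
gripper_width: -0.0001
```

Call:
step_arm --rows '[{"tx":0,"ty":0,"tz":0,"twist":0}]'

```text
time_s: 47.0
tool_pos: [0.5637, -0.1769, 0.1443]
orientation: [-2.318, -2.116, 0.001]
ft_force: [-0.1, -0.9, 0.5]
gripper_width: -0.0
```

```bash
python3 -c "
from h import *
print(tc(),env.get_obs()['ft_force'],env.get_obs()['gripper_width'])"
```

```text
[ -2.1 -51.4 144.3] [-0.09656149 -0.88882246  0.51240283] -4.520693896051975e-06
```

Call:
step_arm --rows '[{"tx":-25,"ty":1,"tz":-3,"twist":0},{"tx":-16,"ty":0,"tz":0,"twist":0},{"tx":-9,"ty":0,"tz":-2.5,"twist":0},{"tx":-9,"ty":0,"tz":-2,"twist":0},{"tx":-8,"ty":0,"tz":0,"twist":0}]'

```text
time_s: 47.5
tool_pos: [0.5597, -0.2454, 0.154]
orientation: [-2.321, -2.117, -0.001]
ft_force: [0.6, 4.2, -0.1]
gripper_width: -0.0002
```

```bash
python3 -c "
from h import *
print(tc(),env.get_obs()['ft_force'])"
```

```text
[   0.4 -119.9  154. ] [ 0.5858518   4.2055426  -0.05522718]
```

Call:
step_arm --rows '[{"tx":-7,"ty":0,"tz":3,"twist":0},{"tx":-7,"ty":0,"tz":2.5,"twist":0},{"tx":-6,"ty":0,"tz":3,"twist":0},{"tx":-5,"ty":0,"tz":3.5,"twist":0}]'

```text
time_s: 47.9
tool_pos: [0.5576, -0.2707, 0.1423]
orientation: [2.32, 2.116, 0.0]
ft_force: [-1.1, 1.6, 6.5]
gripper_width: -0.0
```

```bash
python3 -c "
from h import *
print(tc(),env.get_obs()['ft_force'])"
```

```text
[   0.7 -145.3  142.3] [-1.06910727  1.55425352  6.5417678 ]
```

Call:
step_arm --rows '[{"tx":-5,"ty":0,"tz":5,"twist":0},{"tx":-4,"ty":0,"tz":5,"twist":0},{"tx":-4,"ty":0,"tz":5,"twist":0},{"tx":-3,"ty":0,"tz":5,"twist":0},{"tx":-2,"ty":0,"tz":5,"twist":0}]'

```text
time_s: 48.4
tool_pos: [0.5553, -0.2881, 0.1154]
orientation: [-2.321, -2.116, 0.0]
ft_force: [0.2, -0.2, -0.2]
gripper_width: 0.0003
```

Call:
step_arm --rows '[{"tx":-1,"ty":0,"tz":5,"twist":0},{"tx":-1,"ty":0,"tz":5,"twist":0}]'

```text
time_s: 48.6
tool_pos: [0.5553, -0.2898, 0.1056]
orientation: [-2.321, -2.117, -0.0]
ft_force: [-1.1, 3.5, 19.4]
gripper_width: -0.0001
```

```bash
python3 -c "
from h import *
print(tc(),env.get_obs()['ft_force'])"
```

```text
[ 1.000e-01 -1.645e+02  1.056e+02] [-1.06259439  3.51673576 19.43265735]
```

Call:
step_arm --rows '[{"tx":0,"ty":0,"tz":1.5,"twist":0},{"tx":0,"ty":0,"tz":0,"twist":0}]'

```text
time_s: 48.8
tool_pos: [0.5554, -0.2898, 0.1058]
orientation: [2.321, 2.117, -0.0]
ft_force: [-4.4, 2.1, 9.1]
gripper_width: 0.0003
```

Call:
step_arm --rows '[{"tx":0,"ty":0,"tz":-20,"twist":0},{"tx":0,"ty":0,"tz":-40,"twist":0},{"tx":0,"ty":0,"tz":-40,"twist":0},{"tx":0,"ty":0,"tz":-30,"twist":0},{"tx":30,"ty":0,"tz":0,"twist":0}]'

```text
time_s: 49.3
tool_pos: [0.5594, -0.2634, 0.2396]
orientation: [2.319, 2.108, 0.001]
ft_force: [1.5, 0.1, -0.2]
gripper_width: 0.0002
```

Call:
step_arm --rows '[{"tx":0,"ty":0,"tz":0,"twist":0},{"tx":0,"ty":0,"tz":0,"twist":0}]'

```text
time_s: 49.5
tool_pos: [0.5583, -0.2596, 0.2345]
orientation: [-2.32, -2.118, 0.0]
ft_force: [1.0, -0.5, -0.4]
gripper_width: 0.0002
```

Run:
```python
from h import *
print(tc())
c=cam("wrist");save(c,"w10");s=cam("scene");save(s,"s10");
cv2.imwrite("pics/m10.png",np.vstack([cv2.resize(c["img"][:270],(560,295),interpolation=3),cv2.resize(s["img"][160:250,100:270],(560,296),interpolation=3)]))
a,b=load("scene0"),s
df=cv2.absdiff(a["img"],b["img"]).max(2)
for n,(u,v) in dict(torch=(500,360),can=(595,345),cup=(407,235),wrench=(302,240),driver=(195,242),jar=(206,418)).items(): u,v=int(u/1.5),int(v/1.5);print(n,df[v-12:v+12,u-12:u+12].mean())
```

```text
[   0.3 -134.2  234.5]
torch 5.630208333333333
can 5.605902777777778
cup 6.720486111111111
wrench 16.82638888888889
driver 35.58159722222222
jar 3.1875
```

View pics/m10.png

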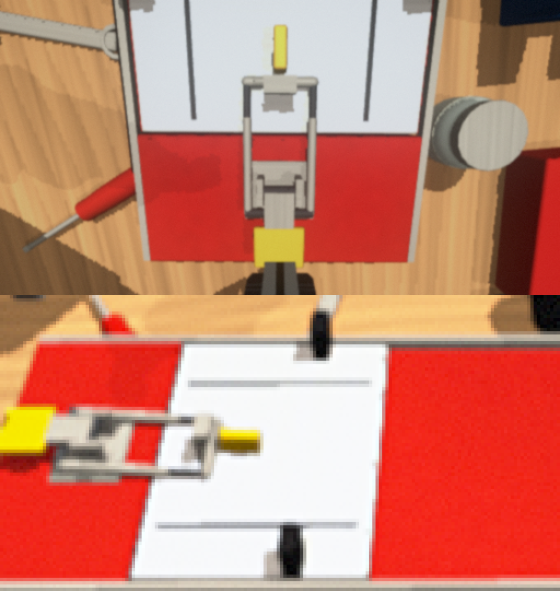

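The lever lies flat, with its yellow plate at (279,246). The loop is straight and tight, its bar at (280,80) under the keeper's lip, and the cover is square. I will hand in.

```bash
python3 -c "
from h import *
print(env.sign_off())"
```

```text
the job is handed in; nothing more can be done
None
```

The job is done and handed in at about 50 s of the 210 s allowed; no verdict was reported.

- **Packing:** All four parts were there: the filter, the piston, the gear and the larger blue box. All stood upright in the bay in the check picture taken before I closed the cover. I did not touch the pink, purple and small blue look-alikes.
- **Cover:** I pushed the near and far lugs in turn, keeping the two ends within about 19 mm of each other (about 5°). I stopped when both ends hit the hard stop, at about 20 to 26 N.
- **Latch:** I swung the loop over the keeper. I measured its bar about 9 mm behind the keeper point and 15 mm below it, with the lever at about 1.9 rad. I then pressed the lever down until it snapped and met its stop.

**Last checks:** The final pictures show the lever flat, the loop tight with its bar under the keeper's lip, and the cover square and home. The arm was clear of everything. The bar's pull on the keeper was judged from the snap and the pictures, as I had no direct reading of it.

**One check that disagreed:** Comparing the first and last scene pictures gave larger differences at the driver and wrench (36 and 17, against 3 to 7 for the other bystanders). I put this down to the arm and its shadow, because both looked unmoved in the wrist views. I did not measure their positions again.

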